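# Secure the shaker's locking pin with the spring cotter

## Robot

A 6-joint arm with a two-finger parallel gripper is mounted at the origin on the work surface. World frame = base frame: x ahead of the robot, y to its left, z up, the work surface at z = 0. Lengths are in mm, angles in rad, forces in N, time in s.
With the tool pointing down it reaches from about 350 to 975 mm from the base axis. Payload 7.1 kg.
Tool frame: the origin (TCP) lies on the centre line of the jaws, within the pads' length; the fingertips stand 14 mm ahead of it and the grasp point (between the pads) lies 5 mm behind it; x points along the fingers, z is the direction in which the jaws open and shut, and the axes are right-handed (so a half turn about x gives the same grasp; the last joint's range is limited). The gripper opens to 88 mm and grips with 3 to 60 N. Pads are 20 mm wide; open, the fingers measure 115 mm over their backs; the gripper's body (75 mm by 178 mm) begins 61 mm behind the grasp point.
Start: joints at [-1.207, 0.423, 1.63, -0, 1.089, -0.019], TCP at [233.466, -579.74, 236.675] pointing down, gripper open.
Joint ranges: [-3, 3], [-0.9, 2.11], [0.09, 2.58], [-1.31, 4.45], [0.11, 2.69], [-2.54, 2.54]. Speed limits (rad/s): [2.39, 2.39, 3.01, 3.14, 3.14, 3.14].

## Interface

Orientations are given as a rotation vector (axis times angle).
In Python, from workcell import ctrl gives the robot as it stands.
- The arm moves only by the tool servo_tool, never from a script. Its argument "plan" is a list that holds one entry, the list of rows, each a list of 7 numbers: the shift along the tool's x, y, z in cm, then the turn, a rotation vector about the tool's x, y, z in rad, then the finger opening in cm, from 0 to 8.78. A call has 1 to 8 rows; each row is the pose to reach, as a shift and turn from the pose commanded when the call began, along the tool's axes at that moment; what a row does not reach only later rows make up. A row lasts 1/12 s, in which the tool goes at most 41.7 mm and 7.16 degrees, less where a joint would pass 70% of its speed; a pose out of reach is approached as far as the arm can. A call with a gripper value outside its range is refused whole. The fingers move at their own pace and stop on an object; the grip force is fixed at half the most. Time passes only in rows, so rows that repeat a pose let the fingers close. It gives the time, the measured TCP pose, the force and the opening at its end, in the units of the state.
- ctrl.get_obs(): the state, without advancing time (a new reading comes with each control period).
- ctrl.get_image(name): name is "scene" or "top"; returns the picture (384x512x3 uint8, red, green, blue); there is no depth.
- ctrl.calibration(name): a dict with "K" (3x3 intrinsics, pixels), "dist" ([k1, k2, p1, p2, k3] as OpenCV has them; the pictures are not rectified), "view" (4x4, takes a point from world to camera coordinates). Camera axes: x right, y up, looking along -z (the intrinsics and any distortion apply to the point x, -y, -z); pixel columns grow to the right and rows downward; lengths in mm; the calibration is good to about 2 mm. A picture is of the moment at which its call begins. calibration takes no time and is no camera call.
- ctrl.close_job(): hands the job in, once; it reports no verdict.
The state is a dict: "t": time; "qpos": joint angles; "qvel": joint speeds; "joint_torque": joint torques, N m; "ee_pos": TCP position; "orientation": TCP orientation; "ft_force": force on the tool from outside, world axes, zero at the start; "moment": the same for the moment, N m; "width": finger opening in mm.
Only numpy, scipy, OpenCV 4.12 (cv2) and the standard library are available. Lean on these libraries where they do the work, as an engineer would, in place of code of your own. Each camera call takes 0.05 s, during which the arm holds its last target.

## Task

Make the tube rack safe on the shaker: draw the spring cotter (the one with the bent bow wire) out of the wooden stand, push its straight leg down through the cross hole of the locking pin until the bow snaps over the pin and the coil sits on it fully home, then let go. The pin has end play, so feel for the hole gently and never press harder than about 25 N; leave the plain pin, the jars and the marker where they are.

Things in the scene. Friction and masses are not known exactly. Their poses are not given: they have to be found in the camera images.
- pin_middle (a point): Fixed point on the axis of the steel locking pin, an 18 mm round bar lying level along this point's y (z up), 100 mm above the table. One 6 mm hole runs straight down through the bar, centred in x. The pin has end play that is not measured: the hole lies anywhere from 12 mm to -y to 12 mm to +y of this point. The bar ends 30 mm to -y of its hole; sliding it along its axis takes about 15 N.
- shaker: Tube shaker, fixed: white housing 250 x 270 x 38 mm with aluminium deck 54 mm below the pin's axis. Origin at table level under pin_middle, same axes. A lug 36 mm wide (x) starts 22 mm to +y of pin_middle, its top 12 mm above the axis; a second lug and the pin's head follow, and the black rack begins 130 mm to +y, its glass tubes reaching 79 mm above the axis.
- cotter_grip (a point): Centre of the spring cotter's dark grey grip, a block 38 (x) x 14 (y) x 34 (z) mm, z up. Below it a steel coil, then the straight leg (4 mm round wire, bluntly chamfered tip), straight down below this point, its tip 65 mm below. At the start the grip's underside, 17 mm below this point, rests on the stand. When home, the coil rests on the bar and this point is 41 mm above the bar's axis. Mass 50 to 85 g.
- cotter_tip (a point): Lowest point of the cotter's straight leg.
- bow (a joint): Angle (rad) of the cotter's springy bow wire, which hangs on the +x side of the leg in the grip's x-z plane and is bent to hug an 18 mm bar, either way round. 0 relaxed; it is spread to about 0.2 while passing over the bar, which takes roughly 5 to 12 N of push, and is back near 0 once snapped over.
- stand: Open wooden stand, fixed: a 10 mm top board 160 (x) x 50 (y) mm, its top 56 mm above the table, on two end walls and a foot board 70 mm wide. Two slots 84 mm apart along x hold the spring cotter and the plain pin, which of them in which slot varies. The cotter's wires reach 48 mm below the board's top; draw it straight up. Origin at the centre of its underside.
- plain_pin_grip (a point): Centre of the round grip (22 mm diameter, 22 mm high) of a plain pin with a thick 8 mm straight leg and no bow; not needed, leave it in its slot.
- jar_big_mid (a point): Middle of the larger white jar, 64 mm diameter, 85 mm high. Leave it.
- jar_small_mid (a point): Middle of the smaller white jar, 50 mm diameter, 75 mm high. Leave it.
- marker: Black marker lying on the bench, 135 mm long, 16 mm thick; origin under its middle, x along it. Leave it.
Things that resemble listed ones, but are neither listed nor needed, are in the scene too. Leave any purple look-alike of the part that bears cotter_grip alone. What is shaped like the stand but green is not meant.

How it is judged (in metres and radians):
On the way, in this order (a step that is already met when the one before it is completed fails the run):
1. the spring cotter is drawn clear of the wooden stand (z of cotter_tip in the frame of stand above 0.06 m), for 0.1 s.
2. the straight leg has entered the pin's cross hole (z of cotter_tip in the frame of pin_middle between -0.03 and 0.002 m and x of cotter_tip in the frame of pin_middle between -0.004 and 0.004 m and y of cotter_tip in the frame of pin_middle between -0.0175 and 0.0175 m), for 0.05 s.
At the end, for the whole second after the job is handed in: The spring cotter stands upright (within 0.2 rad) with its leg through the pin's cross hole, its tip 21.5 to 29 mm below the pin's axis (24 is home), within 5 mm of the axis in x and 18.5 mm of pin_middle in y, the bow snapped shut (under 0.06 rad), at rest and released (z of cotter_tip in the frame of pin_middle between -0.029 and -0.0215 m and x of cotter_tip in the frame of pin_middle between -0.005 and 0.005 m and y of cotter_tip in the frame of pin_middle between -0.0185 and 0.0185 m and angle between cotter_grip's own z axis and vertical below 0.2 rad and value of joint bow below 0.06 rad and linear speed of cotter below 0.02 m/s); the robot touches nothing.
It fails at once if the cotter is pressed on the pin or shaker with more than 30 N (contact force between cotter and shaker above 30 N).
It fails at once if the robot bumps the shaker with more than 15 N (contact force between any of the fingers, the arm and shaker above 15 N).
It fails at once if the plain pin is taken out or a jar or the marker is pushed more than 25 mm (distance of any of plain_pin_grip, jar_big_mid, jar_small_mid, marker from where it was at the start of the episode above 0.025 m).
It also fails if it takes over 67 s, if anything falls off the work surface, if the arm or the gripper's body presses on something with over 40 N, if the wrist force passes 120 N, or if a joint passes its speed limit or range.

## Working session

There is one attempt and no reset: what is moved stays moved. The work goes in short steps, Python scripts to look and compute and a tool call to move; the robot and the scene stay as the last step left them, time stands still between calls to the robot, and variables do not carry over. Pictures are saved under pics/ and viewed, and the job is handed in when it is done.

Besides the shell and the picture viewer there is one more tool, called after "Call:" as name(argument=value, ...), one argument or row to a line, values as JSON. servo_tool: Moves the arm, as the interface text tells. Its arguments: {"type":"object","properties":{"plan":{"type":"array","items":{"type":"array","items":{"type":"array","items":{"type":"number"}}}}},"required":["plan"]}

```bash
mkdir -p pics; ls
python3 - <<'E'
from workcell import ctrl
import cv2,numpy as np
for n in ["scene","top"]:
    im=ctrl.get_image(n); cv2.imwrite(f"pics/{n}0.png",im[:,:,::-1])
    big=cv2.resize(im,None,fx=1.5625,fy=1.5625,interpolation=cv2.INTER_CUBIC); cv2.imwrite(f"pics/{n}0b.png",big[:,:,::-1])
    c=ctrl.calibration(n); print(n,c)
o=ctrl.get_obs();print(o)
E
```

```text
pics
scene {'K': array([[474.97761497,   0.        , 252.66681276],
       [  0.        , 474.97761497, 189.6406643 ],
       [  0.        ,   0.        ,   1.        ]]), 'dist': array([-0.17621446,  0.        ,  0.        ,  0.        ,  0.        ]), 'view': array([[-1.73020330e-01,  9.84816690e-01,  1.41439925e-02,
         2.33512429e+02],
       [-8.17982460e-01, -1.51678883e-01,  5.54885765e-01,
         4.34988791e+02],
       [ 5.48606108e-01,  8.44369804e-02,  8.31806309e-01,
        -1.49340480e+03],
       [ 0.00000000e+00,  0.00000000e+00,  0.00000000e+00,
         1.00000000e+00]])}
top {'K': array([[394.8277695 ,   0.        , 254.57372631],
       [  0.        , 394.8277695 , 196.54238497],
       [  0.        ,   0.        ,   1.        ]]), 'dist': array([0.04068863, 0.        , 0.        , 0.        , 0.        ]), 'view': array([[-2.20139413e-02, -9.99183294e-01, -3.38840772e-02,
        -1.10901153e+02],
       [ 9.92300739e-01, -2.59689714e-02,  1.21098536e-01,
        -6.40236575e+02],
       [-1.21879568e-01, -3.09573388e-02,  9.92062001e-01,
        -7.86920196e+02],
       [ 0.00000000e+00,  0.00000000e+00,  0.00000000e+00,
         1.00000000e+00]])}
{'t': 0.1, 'qpos': array([-1.20703645e+00,  4.23766294e-01,  1.63058702e+00,  1.01625783e-06,
        1.08860189e+00, -1.90219097e-02]), 'qvel': array([-5.00702936e-04, -1.99307632e-03, -2.33476183e-03,  5.16262034e-04,
        6.10316917e-05, -1.85535404e-05]), 'joint_torque': array([-2.27783414e-03, -5.45616102e+01, -2.74324179e+01,  6.43952633e-02,
        1.88552187e-02, -3.47860646e-05]), 'ee_pos': array([ 233.28235323, -579.32228518,  235.9886839 ]), 'orientation': array([ 0.92357523,  1.3674596 , -0.92228129]), 'ft_force': array([ 0.51017938, -0.67239088,  0.05094521]), 'moment': array([ 0.00375879, -0.021904  , -0.07093165]), 'width': 87.87181347801629}
```

View pics/scene0b.png

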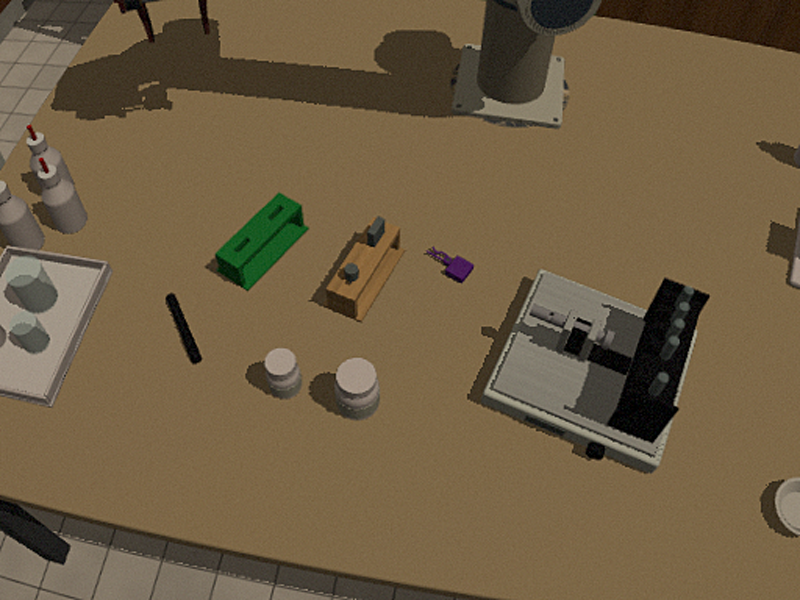

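View pics/top0b.png

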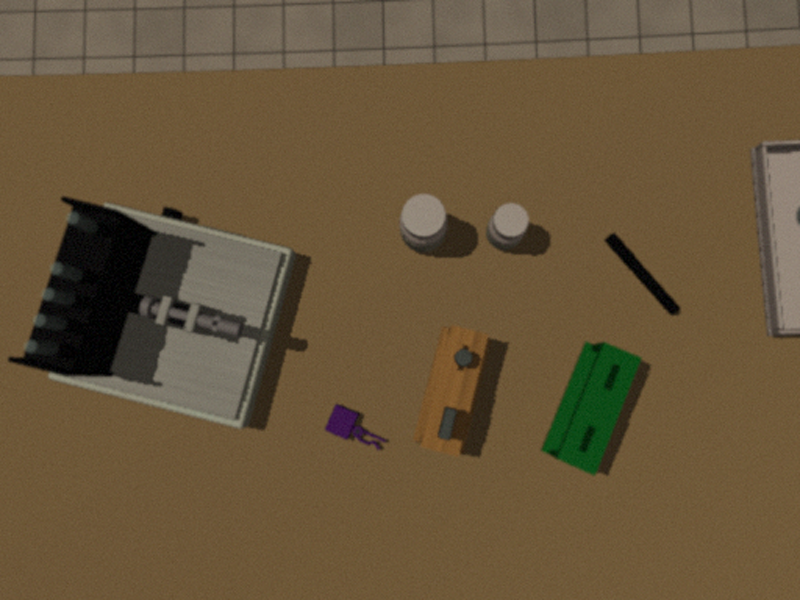

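```bash
cat > h.py <<'E'
import numpy as np,cv2
from workcell import ctrl
C={n:ctrl.calibration(n) for n in("scene","top")}
def P(n,p):
    c=C[n];V=c["view"];q=(V[:3,:3]@np.atleast_2d(p).T).T+V[:3,3]
    q=q*[1,-1,-1]
    return cv2.projectPoints(q.reshape(-1,1,3),np.zeros(3),np.zeros(3),c["K"],c["dist"])[0].reshape(-1,2)
def ray(n,px):
    c=C[n];V=c["view"]
    u=cv2.undistortPoints(np.array(px,float).reshape(-1,1,2),c["K"],c["dist"]).reshape(2)
    d=V[:3,:3].T@np.array([u[0],-u[1],-1.]);o=-V[:3,:3].T@V[:3,3]
    return o,d/np.linalg.norm(d)
def onz(n,px,z):
    o,d=ray(n,px);return o+d*(z-o[2])/d[2]
def tri(a,b):
    A=np.zeros((3,3));B=np.zeros(3);r=[]
    for o,d in(ray("scene",a),ray("top",b)):
        M=np.eye(3)-np.outer(d,d);A+=M;B+=M@o;r.append((o,d,M))
    p=np.linalg.solve(A,B);return p,[np.linalg.norm(M@(p-o)) for o,d,M in r]
def crop(im,x0,y0,x1,y1,f,fn):
    cv2.imwrite(fn,cv2.resize(im[y0:y1,x0:x1],None,fx=f,fy=f,interpolation=cv2.INTER_CUBIC))
E
python3 - <<'E'
from h import *
s=cv2.imread("pics/scene0.png");t=cv2.imread("pics/top0.png")
crop(s,200,130,270,210,7,"pics/c1.png");crop(t,260,200,325,295,6,"pics/c2.png")
crop(s,310,170,460,270,5,"pics/c3.png");crop(t,70,170,200,250,6,"pics/c4.png")
E
```

```text
(no output)
```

View pics/c1.png

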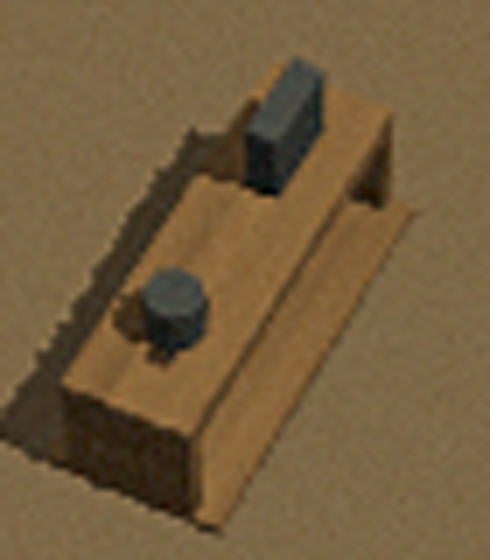

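View pics/c2.png

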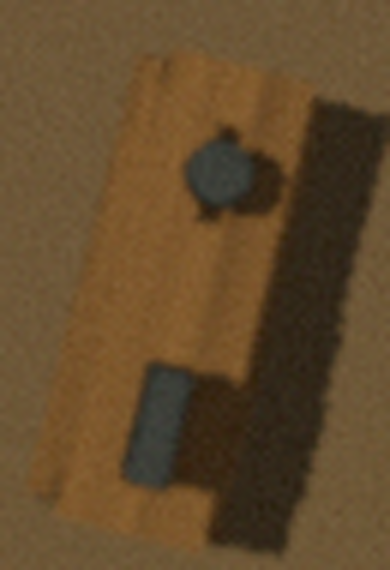

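View pics/c3.png

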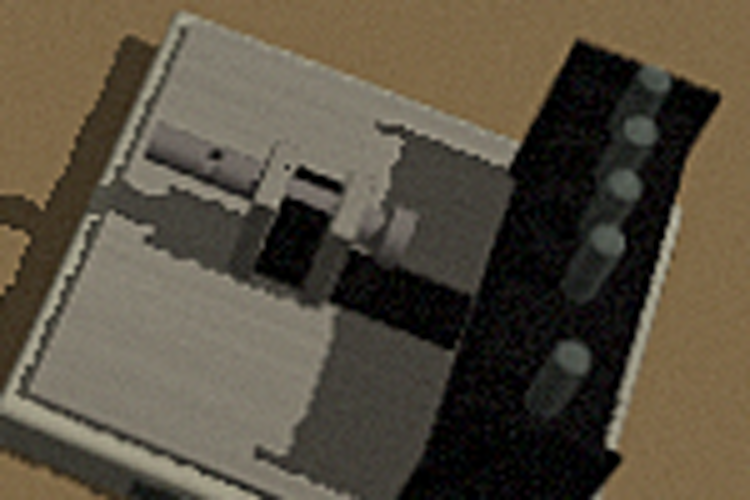

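View pics/c4.png

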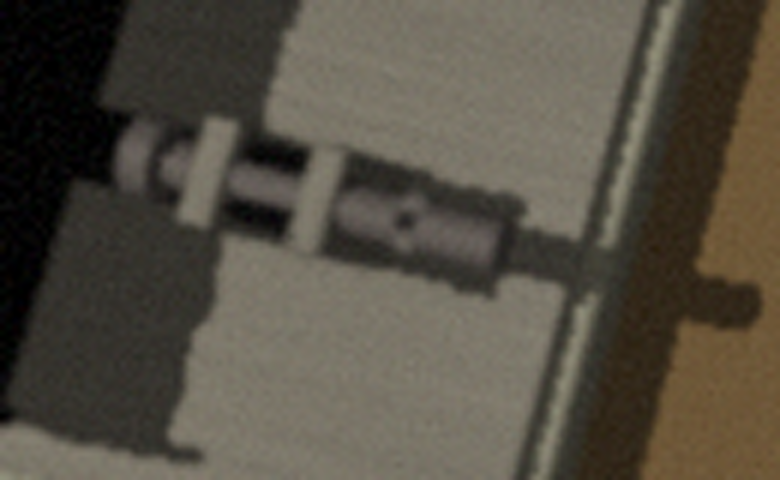

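Lookalikes (scene-native pixels): the dark grey block at (240,148), the round grey grip at (225,174) which is the plain pin, the purple block at (293,171), and the green stand at (168,155). The crop shows a rectangular dark grey block on the wooden stand, so I choose (240,148). The cross hole shows as a dark dot at scene (353.2,201) and top (137.8,206.7).

Run:
```python
from h import *
s=[np.array(p)/7+[200,130]-.43 for p in [(297,58),(325,75),(275,142),(243,125)]]
t=[np.array(p)/6+[260,200]-.42 for p in [(150,362),(193,368),(168,487),(125,480)]]
print("scene corners z90",[onz("scene",p,90).round(1) for p in s],np.mean([onz("scene",p,90) for p in s],0))
print("top corners z90",[onz("top",p,90).round(1) for p in t],np.mean([onz("top",p,90) for p in t],0))
print("tri",tri(np.mean(s,0),np.mean(t,0)))
# hole
hs=np.array([216,155])/5+[310,170]-.4; ht=np.array([407,220])/6+[70,170]-.42
print("hole",onz("scene",hs,108),onz("top",ht,108),tri(hs,ht))
# stand top colors: mask grip in top image
im=cv2.imread("pics/top0.png").astype(int);r=im[200:295,260:325]
m=((r[...,0]>=r[...,2]-3)&(r.sum(2)>150)).astype(np.uint8)
n,l,st,ce=cv2.connectedComponentsWithStats(m)
for i in range(1,n):
    if st[i,4]>30:
        c=cv2.minAreaRect(np.argwhere(l==i)[:,::-1].astype(np.float32));print(st[i],ce[i]+[260,200],c)
        print(onz("top",ce[i]+[260,200],90))
# bar axis direction: upper/lower edges of the bar in top
for a,b in [((345,190),(500,225)),]:
    pass
# shaker edges in top: use bar: outer end & hidden.
```

```text
scene corners z90 [array([ 469.6, -182.8,   90. ]), array([ 475.5, -171.6,   90. ]), array([ 508.4, -183.2,   90. ]), array([ 503. , -195.7,   90. ])] [ 489.09528051 -183.33005427   90.        ]
top corners z90 [array([ 507.7, -182.5,   90. ]), array([ 505.5, -196. ,   90. ]), array([ 468.7, -186.9,   90. ]), array([ 471.1, -173.4,   90. ])] [ 488.24667535 -184.7183975    90.        ]
tri (array([ 487.98914691, -184.20524493,   88.35209211]), [np.float64(0.5818646178596508), np.float64(0.5818646178596075)])
hole [616.96310748  97.80115005 108.        ] [615.83384352  96.0286995  108.        ] (array([615.9135071 ,  97.4148068 , 106.01176102]), [np.float64(0.7057125335216322), np.float64(0.7057125335215672)])
```

Run:
```python
from h import *
def ang(n,a,b,z):
    p=onz(n,a,z);q=onz(n,b,z);d=q-p;print(n,p.round(1),q.round(1),np.degrees(np.arctan2(d[1],d[0])).round(2),np.linalg.norm(d).round(1))
c1=lambda *p:np.array(p)/7+[200,130]-.43
c2=lambda *p:np.array(p)/6+[260,200]-.42
f=lambda *p:np.array(p)/1.5625-.18
c3=lambda *p:np.array(p)/5+[310,170]-.4
c4=lambda *p:np.array(p)/6+[70,170]-.42
print("stand");ang("scene",c1(388,110),c1(195,435),56);ang("scene",c1(272,65),c1(65,385),56)
ang("top",c2(315,97),c2(210,540),56);ang("top",c2(145,55),c2(30,490),5)
print("shaker")
ang("top",f(243,425),f(293,250),40);ang("scene",f(541,272),f(487,398),40)
ang("top",f(293,250),f(108,206),40);ang("top",f(243,425),f(52,376),40)
print("bar axis")
# bar end centre, hole, head
ang("top",c4(505,243),c4(407,220),105)
ang("top",c4(490,292),c4(125,190),100);
ang("top",c4(505,243),c4(135,150),108)
```

```text
stand
scene [ 459.7 -151.1   56. ] [ 611.3 -191.4   56. ] -14.88 156.8
scene [ 446.6 -196.6   56. ] [ 599.3 -239.4   56. ] -15.65 158.5
top [ 593.1 -241.9   56. ] [ 448.4 -201.6   56. ] 164.44 150.1
top [ 613.2 -187.6    5. ] [ 461.  -142.4    5. ] 163.48 158.8
shaker
top [487.6  79.6  40. ] [718.9  14.   40. ] -15.85 240.4
scene [494.6  86.8  40. ] [731.9  24.6  40. ] -14.69 245.3
top [718.9  14.   40. ] [786.9 267.   40. ] 74.95 262.1
top [487.6  79.6  40. ] [557.7 332.9  40. ] 74.52 262.8
bar axis
top [608.   65.5 105. ] [616.2  97.  105. ] 75.43 32.6
top [592.8  71.6 100. ] [628.8 190.1 100. ] 73.09 123.8
top [607.7  64.6 108. ] [640.6 183.6 108. ] 74.52 123.5
```

```bash
cat >> h.py <<'E'
from scipy.spatial.transform import Rotation as R
G=np.array([488.5,-184.1]);YD=np.array([np.cos(np.radians(74.75)),np.sin(np.radians(74.75)),0])
def plan(target,yd=YD,sgn=None,show=True):
    o=ctrl.get_obs();Rm=R.from_rotvec(o["orientation"]).as_matrix();p=o["ee_pos"]
    best=None
    for s in((1,-1) if sgn is None else (sgn,)):
        z=s*yd;x=np.array([0,0,-1.]);T=np.c_[x,np.cross(z,x),z]
        rv=R.from_matrix(Rm.T@T).as_rotvec()
        if best is None or np.linalg.norm(rv)<np.linalg.norm(best[0]):best=(rv,s)
    d=Rm.T@(np.array(target)-p)/10
    print("t",round(o["t"],2),"pos",p.round(2),"q6",o["qpos"][5].round(3),"F",o["ft_force"].round(2),"M",o["moment"].round(3),"w",o["width"].round(2))
    print("shift cm",d.round(3),"turn",best[0].round(4),"s",best[1])
E
python3 - <<'E'
from h import *
print(R.from_rotvec(ctrl.get_obs()["orientation"]).as_matrix().round(3))
plan([488.5,-184.1,150])
plan([488.5,-184.1,150],sgn=1);plan([488.5,-184.1,150],sgn=-1)
E
```

```text
[[-0.     0.928  0.374]
 [ 0.001  0.374 -0.928]
 [-1.     0.    -0.001]]Traceback (most recent call last):
  File "<stdin>", line 3, in <module>
  File "h.py", line 32, in plan
    print("t",round(o["t"],2),"pos",p.round(2),"q6",o["qpos"][5].round(3),"F",o["ft_force"].round(2),"M",o["moment"].round(3),"w",o["width"].round(2))
                                                                                                                                  ^^^^^^^^^^^^^^^^
AttributeError: 'float' object has no attribute 'round'
```

```bash
sed -i 's/o\["width"\].round(2)/round(o["width"],2)/' h.py
python3 - <<'E'
from h import *
plan([488.5,-184.1,150],sgn=1);plan([488.5,-184.1,150],sgn=-1)
E
```

```text
t 0.1 pos [ 233.28 -579.32  235.99] q6 -0.019 F [ 0.51 -0.67  0.05] M [ 0.004 -0.022 -0.071] w 87.87
shift cm [  8.637  38.436 -27.118] turn [-2.4926e+00 -5.0000e-04 -1.7000e-03] s 1
t 0.1 pos [ 233.28 -579.32  235.99] q6 -0.019 F [ 0.51 -0.67  0.05] M [ 0.004 -0.022 -0.071] w 87.87
shift cm [  8.637  38.436 -27.118] turn [ 6.489e-01 -1.300e-03  4.000e-04] s -1
```

Call:
servo_tool(
  plan=[
    [[0,38.4,-27.1,0.649,0,0,7],[0,38.4,-27.1,0.649,0,0,7],[0,38.4,-27.1,0.649,0,0,7],[0,38.4,-27.1,0.649,0,0,7],[0,38.4,-27.1,0.649,0,0,7],[0,38.4,-27.1,0.649,0,0,7],[0,38.4,-27.1,0.649,0,0,7],[0,38.4,-27.1,0.649,0,0,7]],
  ],
)

```text
t: 0.77
ee_pos: [411.2, -303.7, 236.5]
orientation: [1.403, 1.071, -1.403]
ft_force: [0.2, -1.3, -0.3]
width: 69.6
```

Run:
```python
from h import *
plan([488.5,-184.1,150],sgn=-1)
```

```text
t 0.77 pos [ 411.15 -303.7   236.54] q6 1.178 F [ 0.23 -1.26 -0.34] M [ 0.029  0.025 -0.025] w 69.61
shift cm [  8.655   4.31  -13.575] turn [-0.0007 -0.0002  0.0003] s -1
```

Call:
servo_tool(
  plan=[
    [[0,4.3,-13.6,0,0,0,5],[0,4.3,-13.6,0,0,0,5],[0,4.3,-13.6,0,0,0,5],[0,4.3,-13.6,0,0,0,5],[8.6,4.3,-13.6,0,0,0,5],[8.6,4.3,-13.6,0,0,0,5],[8.6,4.3,-13.6,0,0,0,5],[8.6,4.3,-13.6,0,0,0,5]],
  ],
)

```text
t: 1.43
ee_pos: [486.1, -184.8, 148.8]
orientation: [1.401, 1.077, -1.406]
ft_force: [0.5, -0.3, 0.4]
width: 50.0
```

Run:
```python
from h import *
plan([488.5,-184.1,77],sgn=-1)
for n in("scene","top"):
    im=ctrl.get_image(n)[:,:,::-1];cv2.imwrite(f"pics/{n}1.png",im)
    u,v=P(n,[488.5,-184.1,90])[0].astype(int);crop(im,u-50,v-50,u+50,v+50,5,f"pics/{n}1c.png")
a=[cv2.imread(f"pics/{n}1c.png") for n in("scene","top")];cv2.imwrite("pics/p1.png",cv2.resize(np.hstack(a),(800,400)))
```

```text
t 1.43 pos [ 486.1  -184.82  148.8 ] q6 1.451 F [ 0.54 -0.27  0.4 ] M [ 0.052 -0.    -0.004] w 50.03
shift cm [ 7.178  0.257 -0.127] turn [ 0.0002 -0.0008  0.0062] s -1
```

View pics/p1.png

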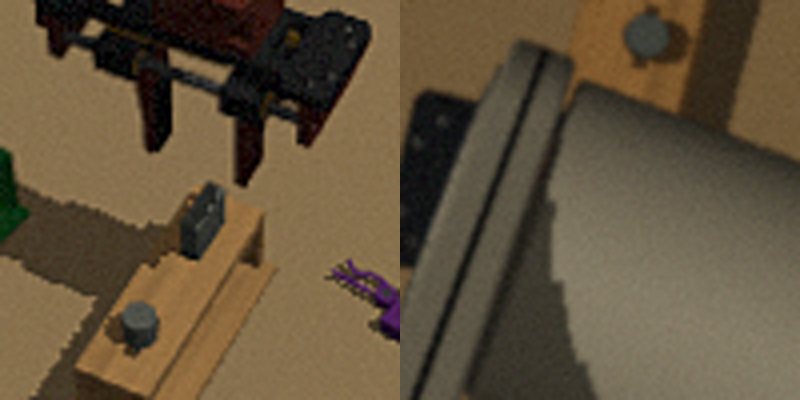

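The fingers straddle the dark grey block, at about (205,225) in the left half. The arm hides the top view.

Call:
servo_tool(
  plan=[
    [[3,0.2,-0.1,0,0,0,5],[5,0.2,-0.1,0,0,0,5],[6.5,0.2,-0.1,0,0,0,5],[7.1,0.2,-0.1,0,0,0,5],[7.1,0.2,-0.1,0,0,0,5],[7.1,0.2,-0.1,0,0,0,3],[7.1,0.2,-0.1,0,0,0,2],[7.1,0.2,-0.1,0,0,0,1.6]],
  ],
)

```text
t: 2.2
ee_pos: [491.1, -185.7, 81.2]
orientation: [1.403, 1.069, -1.401]
ft_force: [-0.4, 0.1, -0.0]
width: 33.1
```

Run:
```python
from h import *
plan([488.5,-184.1,77],sgn=-1)
im=ctrl.get_image("scene")[:,:,::-1];u,v=P("scene",[488.5,-184.1,90])[0].astype(int);crop(im,u-50,v-50,u+50,v+50,6,"pics/s2.png")
```

```text
t 2.2 pos [ 491.1  -185.73   81.16] q6 1.453 F [-0.43  0.12 -0.05] M [ 0.075 -0.016 -0.017] w 33.13
shift cm [ 0.416 -0.295 -0.089] turn [-0.0002  0.0003 -0.0026] s -1
```

View pics/s2.png

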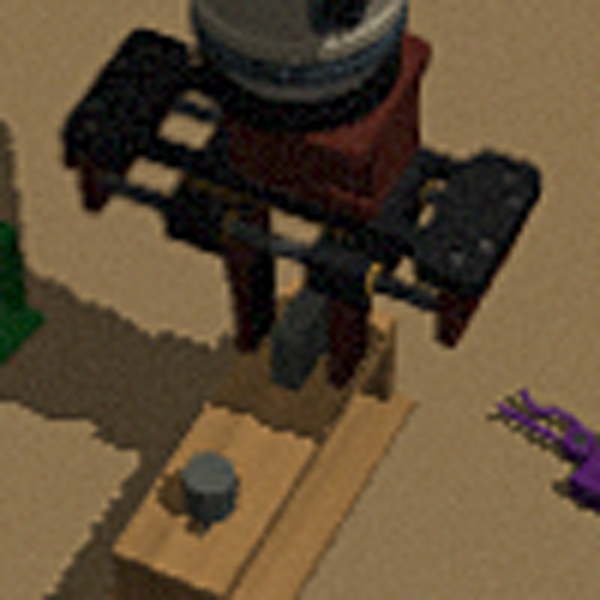

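Call:
servo_tool(
  plan=[
    [[0.4,-0.25,-0.1,0,0,0,2.6],[0.4,-0.25,-0.1,0,0,0,2.2],[0.4,-0.25,-0.1,0,0,0,2.0],[0.4,-0.25,-0.1,0,0,0,1.8]],
  ],
)

```text
t: 2.58
ee_pos: [487.9, -183.5, 75.6]
orientation: [1.402, 1.072, -1.403]
ft_force: [0.6, -0.8, 0.0]
width: 18.4
```

Run:
```python
from h import *
plan([488.5,-184.1,77],sgn=-1)
im=ctrl.get_image("scene")[:,:,::-1];u,v=P("scene",[488.5,-184.1,90])[0].astype(int);crop(im,u-30,v-30,u+30,v+30,10,"pics/s3.png")
```

```text
t 2.58 pos [ 487.87 -183.54   75.64] q6 1.454 F [ 0.6  -0.77  0.04] M [-0.058  0.057 -0.009] w 18.44
shift cm [-0.136  0.076  0.038] turn [ 0.     -0.      0.0003] s -1
```

View pics/s3.png

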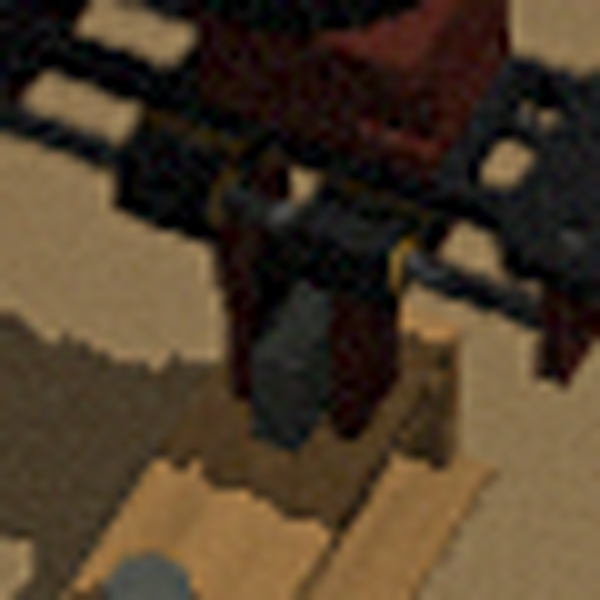

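Call:
servo_tool(
  plan=[
    [[-0.1,0,0,0,0,0,1.5],[-0.1,0,0,0,0,0,1.3],[-0.1,0,0,0,0,0,0.5],[-0.1,0,0,0,0,0,0.5],[-0.1,0,0,0,0,0,0.5]],
  ],
)

```text
t: 3.05
ee_pos: [487.7, -184.5, 76.5]
orientation: [1.401, 1.071, -1.403]
ft_force: [-2.0, -5.6, -3.1]
width: 14.0
```

Run:
```python
from h import *
plan([488.5,-184.1,77],sgn=-1)
```

```text
t 3.05 pos [ 487.67 -184.49   76.54] q6 1.454 F [-1.98 -5.63 -3.09] M [-1.19   0.393 -0.073] w 14.01
shift cm [-0.046  0.07  -0.059] turn [0.0004 0.0012 0.0002] s -1
```

Call:
servo_tool(
  plan=[
    [[-1,0,0,0,0,0,0.5],[-2.5,0,0,0,0,0,0.5],[-4.5,0,0,0,0,0,0.5],[-6.5,0,0,0,0,0,0.5],[-8.5,0,0,0,0,0,0.5],[-11,0,0,0,0,0,0.5],[-14,0,0,0,0,0,0.5],[-14,0,0,0,0,0,0.5]],
  ],
)

```text
t: 3.72
ee_pos: [490.8, -184.7, 221.8]
orientation: [1.405, 1.064, -1.397]
ft_force: [2.6, -1.0, 0.1]
width: 14.0
```

Run:
```python
from h import *
plan([488.5,-184.1,77],sgn=-1)
im=ctrl.get_image("scene")[:,:,::-1];u,v=P("scene",[488.5,-184.1,180])[0].astype(int);crop(im,u-50,v-50,u+50,v+50,6,"pics/s4.png")
```

```text
t 3.72 pos [ 490.76 -184.7   221.81] q6 1.454 F [ 2.62 -0.97  0.09] M [-0.036  0.014  0.024] w 14.03
shift cm [ 1.4478e+01 -3.5500e-01 -1.1000e-02] turn [-0.0001  0.0009 -0.0084] s -1
```

View pics/s4.png

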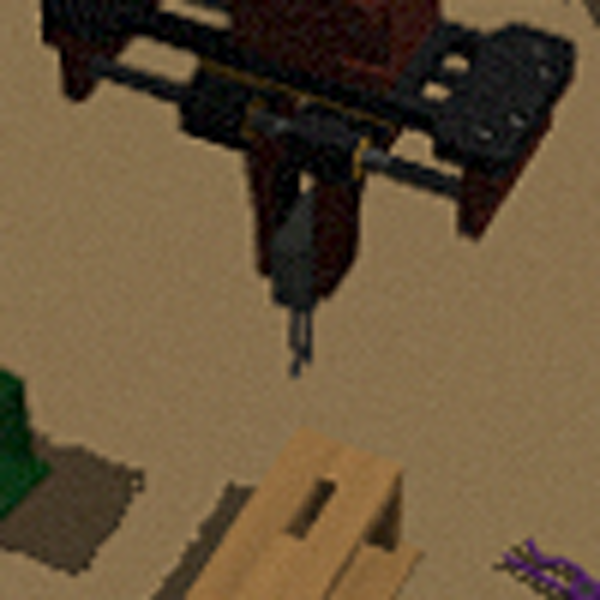

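Cotter is out (grip at about (293,265), two wires below it, slot in the stand empty).

Run:
```python
from h import *
plan([615.8,97.1,192],sgn=-1)
```

```text
t 3.77 pos [ 489.74 -184.28  219.46] q6 1.454 F [-0.59  0.03 -1.64] M [ 0.07  -0.021 -0.001] w 13.77
shift cm [  2.756   4.742 -30.465] turn [-0.0001  0.0006 -0.006 ] s -1
```

Call:
servo_tool(
  plan=[
    [[0,4.8,-30.5,0,0,0,0.5],[0,4.8,-30.5,0,0,0,0.5],[0,4.8,-30.5,0,0,0,0.5],[0,4.8,-30.5,0,0,0,0.5],[0,4.8,-30.5,0,0,0,0.5],[0,4.8,-30.5,0,0,0,0.5],[0,4.8,-30.5,0,0,0,0.5],[0,4.8,-30.5,0,0,0,0.5]],
  ],
)

```text
t: 4.43
ee_pos: [615.4, 102.4, 215.1]
orientation: [1.401, 1.074, -1.401]
ft_force: [0.2, -0.3, -0.7]
width: 13.7
```

Call:
servo_tool(
  plan=[
    [[0,0,0,0,0,0,0.5],[0,0,0,0,0,0,0.5],[0,0,0,0,0,0,0.5],[0,0,0,0,0,0,0.5]],
  ],
)

```text
t: 4.77
ee_pos: [613.7, 96.5, 216.1]
orientation: [1.402, 1.071, -1.405]
ft_force: [-0.7, -0.9, -0.7]
width: 14.1
```

Run:
```python
from h import *
plan([615.8,97.1,192],sgn=-1)
for n in("scene","top"):
    im=ctrl.get_image(n)[:,:,::-1];cv2.imwrite(f"pics/{n}5.png",im)
    u,v=P(n,[616,97,109])[0].astype(int);print(u,v);crop(im,u-30,v-40,u+30,v+20,10,f"pics/{n}5c.png")
a=[cv2.imread(f"pics/{n}5c.png") for n in("scene","top")];cv2.imwrite("pics/p5.png",cv2.resize(np.hstack(a),(800,400)))
plan([615.8,97.1,192],sgn=-1)
```

```text
t 4.77 pos [613.67  96.47 216.08] q6 1.976 F [-0.7  -0.86 -0.74] M [0.028 0.034 0.03 ] w 14.08
shift cm [ 2.408  0.192 -0.119] turn [-0.0015  0.0008  0.0013] s -1
352 199
136 206
t 4.87 pos [614.09  96.51 216.6 ] q6 1.976 F [ 0.37 -0.89 -0.7 ] M [ 0.013  0.005 -0.024] w 14.05
shift cm [ 2.46   0.151 -0.103] turn [-0.0019  0.0003  0.0004] s -1
```

View pics/p5.png

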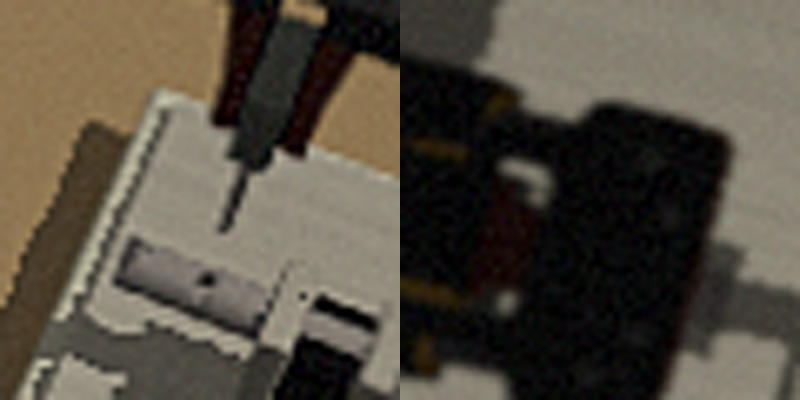

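Call:
servo_tool(
  plan=[
    [[1,0.15,-0.1,0,0,0,0.5],[2,0.15,-0.1,0,0,0,0.5],[2.7,0.15,-0.1,0,0,0,0.5],[2.7,0.15,-0.1,0,0,0,0.5],[2.7,0.15,-0.1,0,0,0,0.5],[2.7,0.15,-0.1,0,0,0,0.5]],
  ],
)

```text
t: 5.37
ee_pos: [616.3, 98.6, 189.5]
orientation: [1.402, 1.071, -1.403]
ft_force: [0.4, -0.6, -0.7]
width: 13.8
```

Run:
```python
from h import *
im=ctrl.get_image("scene")[:,:,::-1];cv2.imwrite("pics/scene6.png",im)
plan([615.8,97.1,192],sgn=-1)
crop(im,330,165,375,215,14,"pics/s6.png")
p=ctrl.get_obs()["ee_pos"];gx=np.array([.9648,-.263,0])
for k in(-1,0,1,2):print(k,P("scene",p+gx*k-[0,0,68.5])[0].round(2))
```

```text
t 5.42 pos [616.45  98.65 189.83] q6 1.977 F [-0.69  0.46 -0.39] M [ 0.012  0.024 -0.028] w 14.13
shift cm [-0.217 -0.022  0.166] turn [ 0.     -0.0001 -0.0003] s -1
-1 [354.46 196.91]
0 [354.32 197.25]
1 [354.18 197.59]
2 [354.04 197.93]
```

View pics/s6.png

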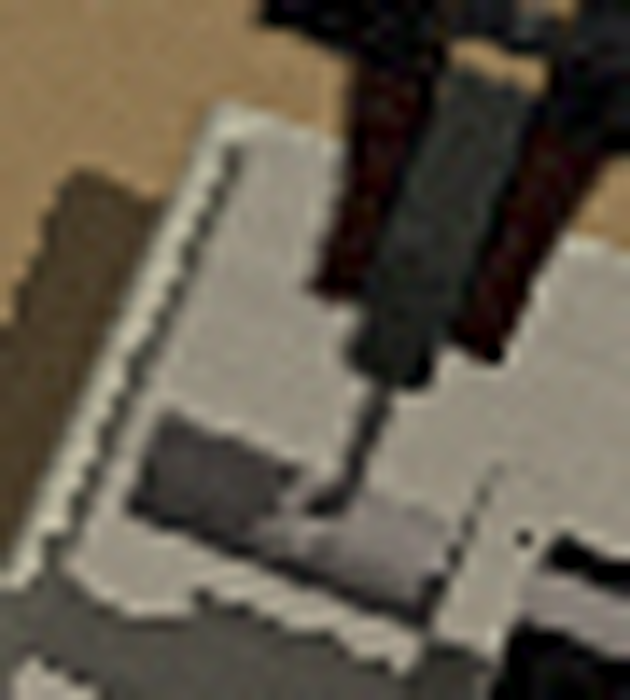

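Run:
```python
from h import *
im=cv2.imread("pics/scene6.png")
g=im.sum(2)
print("cols 348..362");
for r in range(189,205):print(r,g[r,346:364])
gx=np.array([.9648,-.263,0]);p=np.array([616.45,98.65,189.8])
for z in(150,140,130,121,109):print(z,P("scene",np.array([p[0],p[1],z])+.67*gx)[0].round(2))
print(P("scene",[[616.4,96.9,109],[616.4,96.9,107]]).round(2))
im0=cv2.imread("pics/scene0.png").sum(2);print(im0[197:206,347:360])
```

```text
cols 348..362
189 [408 415 417 412 431 405 416 422 297 117  57  87  72  88  69 164 113   5]
190 [425 422 412 418 405 425 423 443 276  77  62  72  82  77  42 326 447 240]
191 [398 408 407 423 428 407 409 435 372 208  79  47  82  52  20 428 442 426]
192 [414 411 414 419 402 419 419 422 427 455 254  97 132  56 194 418 426 404]
193 [425 412 415 415 411 416 401 417 442 405 217 171 408 438 436 434 410 418]
194 [442 430 403 418 421 421 423 419 425 297 144 153 401 431 416 416 417 414]
195 [480 446 448 433 420 403 416 424 455 250  87 298 415 437 417 417 413 414]
196 [205 323 439 460 436 417 441 427 393 189 137 382 429 415 416 409 415 411]
197 [174 174 224 326 448 450 449 457 304 112 296 415 411 405 411 410 404 420]
198 [181 179 174 186 154 275 410 468 288 103 383 451 424 404 421 407 412 412]
199 [180 174 168 187 163 312 350 300 182 165 401 448 434 415 419 412 421 425]
200 [192 176 171 180 331 331 197 122 112 266 335 373 423 442 427 427 422 421]
201 [162 162 161 166 299 258  85 102 191 369 358 347 368 329 365 429 437 353]
202 [160 136 246 308 332 379 404 342 343 376 368 368 366 353 342 338 395 230]
203 [125 172 220 238 271 360 300 275 326 362 354 355 358 381 367 367 361 294]
204 [130  79 137 213 217 285 224 226 299 314 327 345 346 358 379 385 155 388]
150 [356.75 190.33]
140 [355.86 192.86]
130 [354.98 195.35]
121 [354.2  197.56]
109 [353.18 200.46]
[[352.5  200.09]
 [352.33 200.57]]
[[313 300 331 375 386 395 372 375 372 364 366 373 365]
 [303 322 300 303 296 353 383 383 384 387 369 367 359]
 [316 313 327 324 324 293 275 328 314 365 387 379 358]
 [304 309 299 331 283 154  65 217 290 293 314 367 382]
 [262 290 293 321 232 103  50 205 327 319 308 332 272]
 [224 239 243 294 329 342 291 306 314 308 321 321 311]
 [164 175 200 242 312 274 229 290 304 310 312 308 318]
 [ 68 102 165 205 257 203 190 241 277 289 282 309 309]
 [368 247  89  81  82 118 195 211 219 241 275 291 310]]
```

Run:
```python
from h import *
im=cv2.imread("pics/scene5.png");g=im.sum(2)
for r in range(178,200):print(r,g[r,350:368])
gx=np.array([.9648,-.263,0]);p=np.array([613.9,96.5,216.3])
for z in(-17,-20,-30,-40,-50,-65):print(z,P("scene",p+.67*gx+[0,0,-3.5+z])[0].round(2))
crop(im,330,150,375,200,14,"pics/s5z.png")
```

```text
178 [422 426 422 408 342 301 255 130  89 114  78  99  58  96  39  24  30  30]
179 [404 413 435 426 421 427 337 151  80  81  87  87  95  92   0  33  46  24]
180 [416 413 415 421 431 452 299  98  83  93  66  90  81  34  36  41  42  51]
181 [408 417 406 407 431 396 216  76  74  72  99  87  66 335 216  11  22  38]
182 [411 410 400 406 430 354 149  56  73  87  98  56  59 459 448 303 191 183]
183 [417 419 415 410 415 423 408 304 145  52  70  31 202 444 448 429 412 393]
184 [430 430 431 421 405 401 441 332 172 128 123 203 407 443 424 428 428 420]
185 [410 421 411 421 420 429 452 294 127 309 417 406 436 424 422 410 422 424]
186 [407 398 410 417 432 431 418 216  75 396 430 405 403 404 402 411 419 413]
187 [407 400 404 400 412 433 299 117 147 426 438 423 399 407 397 402 404 419]
188 [415 409 406 397 408 437 244  72 279 417 420 427 407 412 413 420 412 405]
189 [414 408 418 408 419 400 204  67 386 413 416 418 426 424 416 428 409 409]
190 [420 419 419 417 429 306 145 228 415 403 413 401 408 401 413 422 420 432]
191 [418 407 404 426 451 272  85 387 433 419 405 395 396 404 406 424 411 411]
192 [420 424 421 423 381 213 131 388 428 418 414 406 402 397 411 410 411 399]
193 [406 406 416 426 329 144 311 420 420 422 409 412 428 422 408 406 420 394]
194 [420 426 411 416 408 408 426 410 411 417 416 410 408 420 412 411 409 397]
195 [413 410 419 425 421 409 411 397 427 423 430 411 391 414 409 408 422 415]
196 [427 430 428 417 399 416 402 420 402 414 404 425 408 410 408 425 417 400]
197 [422 443 429 438 426 414 418 403 417 421 407 396 401 412 424 418 412 415]
198 [349 333 396 437 440 439 434 427 410 409 423 421 410 413 410 338 390 371]
199 [367 381 338 314 359 347 422 431 434 414 418 420 405 419 348 382 408 436]
-17 [360.04 177.06]
-20 [359.75 177.89]
-30 [358.81 180.6 ]
-40 [357.89 183.28]
-50 [356.98 185.91]
-65 [355.64 189.78]
```

View pics/s5z.png

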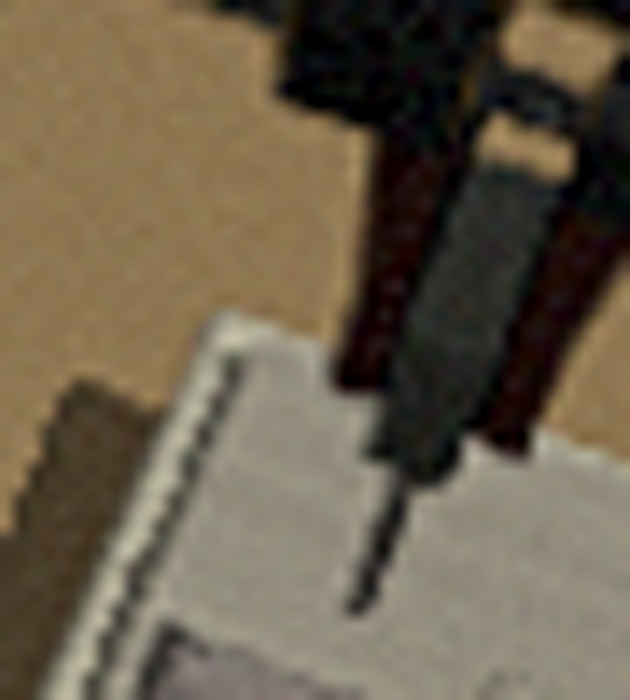

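Call:
servo_tool(
  plan=[
    [[0,0,0,0,0,0,0.5],[0,0,0,0,0,0,0.5],[0,0,0,0,0,0,0.5]],
  ],
)

```text
t: 5.67
ee_pos: [616.4, 98.7, 190.0]
orientation: [1.403, 1.071, -1.402]
ft_force: [-0.2, 0.3, -0.7]
width: 13.6
```

Call:
servo_tool(
  plan=[
    [[0,0,0,0,0,0,0.5]],
  ],
)

```text
t: 5.75
ee_pos: [616.3, 98.6, 189.9]
orientation: [1.403, 1.071, -1.402]
ft_force: [0.4, -0.4, 0.2]
width: 13.8
```

Run:
```python
from h import *
plan([615.4,96.25,186],sgn=-1)
```

```text
t 5.75 pos [616.34  98.64 189.93] q6 1.977 F [ 0.39 -0.36  0.24] M [0.073 0.01  0.018] w 13.75
shift cm [ 0.393 -0.028  0.256] turn [ 0.0001 -0.0002 -0.0004] s -1
```

Call:
servo_tool(
  plan=[
    [[0.2,-0.03,0.26,0,0,0,0.5],[0.5,-0.03,0.26,0,0,0,0.5],[0.5,-0.03,0.26,0,0,0,0.5],[0.5,-0.03,0.26,0,0,0,0.5],[0.5,-0.03,0.26,0,0,0,0.5],[0.5,-0.03,0.26,0,0,0,0.5]],
  ],
)

```text
t: 6.25
ee_pos: [615.3, 96.2, 184.7]
orientation: [1.403, 1.071, -1.403]
ft_force: [-0.8, -0.4, -0.6]
width: 14.0
```

Run:
```python
from h import *
im=ctrl.get_image("scene")[:,:,::-1];cv2.imwrite("pics/scene7.png",im)
plan([615.4,96.25,181],sgn=-1)
crop(im,335,175,375,210,16,"pics/s7.png")
g=im.astype(int).sum(2)
for r in range(190,205):print(r,g[r,346:364])
```

```text
t 6.3 pos [615.32  96.18 184.72] q6 1.973 F [ 0.05 -1.1   0.07] M [ 0.044 -0.015 -0.02 ] w 13.81
shift cm [ 0.372  0.006 -0.009] turn [-0.0001 -0.0001 -0.    ] s -1
190 [413 419 419 418 412 427 396 231  49  77  89  78  71  40 226 115  24  14]
191 [390 412 413 420 424 426 375 186  27  53  81  81  62 113 409 456 334 186]
192 [433 415 400 401 408 422 431 376 226  74  51  70  35 306 428 438 420 409]
193 [417 412 412 422 414 402 420 424 328 140 153 145 196 410 431 434 420 415]
194 [421 432 423 412 411 412 420 465 258 101 319 423 426 426 411 412 416 418]
195 [474 458 440 438 415 425 422 408 221 144 386 435 432 412 415 399 423 418]
196 [217 313 444 454 438 436 445 313 125 134 388 414 414 407 401 427 424 397]
197 [173 175 222 309 436 466 474 281  81 320 441 426 415 420 406 401 401 412]
198 [198 176 190 162 184 300 385 221 141 385 451 422 428 414 405 410 418 408]
199 [166 184 178 180 148 318 309 145 276 345 440 432 412 420 404 422 409 428]
200 [198 165 187 178 323 351 211 113 263 333 346 368 427 439 416 428 421 432]
201 [179 154 153 171 313 272 119  65 265 364 364 350 375 326 362 428 447 354]
202 [140 140 135 255 352 296 265 297 360 370 356 372 359 362 359 337 396 226]
203 [125 179 238 240 287 366 302 275 335 359 349 353 367 355 366 364 370 297]
204 [131  85 141 199 220 291 235 221 303 315 331 353 343 351 356 382 150 384]
```

View pics/s7.png

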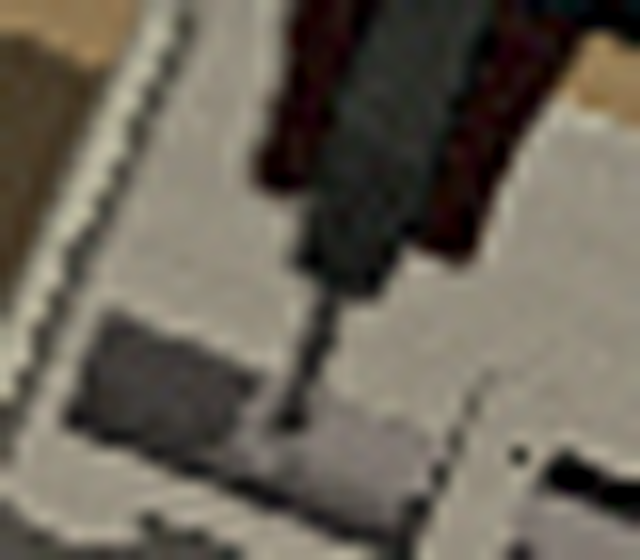

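The wire's line meets the hole at about (353,200.5), so y is aligned. Now I'll feel downward gently.

Call:
servo_tool(
  plan=[
    [[0.2,0,0,0,0,0,0.5],[0.4,0,0,0,0,0,0.5],[0.5,0,0,0,0,0,0.5],[0.5,0,0,0,0,0,0.5]],
  ],
)

```text
t: 6.63
ee_pos: [615.0, 96.1, 179.2]
orientation: [1.402, 1.072, -1.403]
ft_force: [0.2, -0.4, -0.1]
width: 13.8
```

Call:
servo_tool(
  plan=[
    [[0.05,0,0,0,0,0,0.5],[0.1,0,0,0,0,0,0.5],[0.1,0,0,0,0,0,0.5]],
  ],
)

```text
t: 6.88
ee_pos: [615.2, 96.2, 178.6]
orientation: [1.402, 1.071, -1.403]
ft_force: [-0.3, 0.1, -0.2]
width: 13.7
```

Call:
servo_tool(
  plan=[
    [[0.05,0,0,0,0,0,0.5],[0.1,0,0,0,0,0,0.5],[0.1,0,0,0,0,0,0.5]],
  ],
)

```text
t: 7.13
ee_pos: [615.2, 96.1, 177.6]
orientation: [1.403, 1.071, -1.403]
ft_force: [0.4, 0.4, -0.2]
width: 13.8
```

Run:
```python
from h import *
plan([615.4,96.25,181],sgn=-1)
```

```text
t 7.13 pos [615.22  96.14 177.62] q6 1.973 F [ 0.35  0.43 -0.16] M [ 0.053  0.    -0.04 ] w 13.79
shift cm [-0.338  0.014 -0.015] turn [-0.0001  0.      0.0001] s -1
```

Call:
servo_tool(
  plan=[
    [[0.05,0,0,0,0,0,0.5],[0.1,0,0,0,0,0,0.5],[0.1,0,0,0,0,0,0.5]],
  ],
)

```text
t: 7.38
ee_pos: [615.2, 96.2, 176.6]
orientation: [1.402, 1.071, -1.403]
ft_force: [0.3, -0.9, -0.7]
width: 13.4
```

Call:
servo_tool(
  plan=[
    [[0.05,0,0,0,0,0,0.5],[0.1,0,0,0,0,0,0.5],[0.1,0,0,0,0,0,0.5]],
  ],
)

```text
t: 7.63
ee_pos: [615.2, 96.1, 175.5]
orientation: [1.402, 1.071, -1.403]
ft_force: [0.1, -0.0, -0.2]
width: 14.1
```

Call:
servo_tool(
  plan=[
    [[0.05,0,0,0,0,0,0.5],[0.1,0,0,0,0,0,0.5],[0.1,0,0,0,0,0,0.5]],
  ],
)

```text
t: 7.88
ee_pos: [615.2, 96.1, 174.6]
orientation: [1.402, 1.071, -1.403]
ft_force: [-0.5, 0.1, -0.8]
width: 13.7
```

Call:
servo_tool(
  plan=[
    [[0.05,0,0,0,0,0,0.5],[0.1,0,0,0,0,0,0.5],[0.1,0,0,0,0,0,0.5]],
  ],
)

```text
t: 8.13
ee_pos: [615.2, 96.1, 173.6]
orientation: [1.403, 1.071, -1.403]
ft_force: [0.7, -1.0, -0.7]
width: 13.8
```

Call:
servo_tool(
  plan=[
    [[0.05,0,0,0,0,0,0.5],[0.1,0,0,0,0,0,0.5],[0.1,0,0,0,0,0,0.5]],
  ],
)

```text
t: 8.38
ee_pos: [615.2, 96.1, 172.6]
orientation: [1.402, 1.071, -1.403]
ft_force: [0.2, 0.7, 0.0]
width: 13.7
```

Call:
servo_tool(
  plan=[
    [[0.05,0,0,0,0,0,0.5],[0.1,0,0,0,0,0,0.5],[0.1,0,0,0,0,0,0.5]],
  ],
)

```text
t: 8.63
ee_pos: [615.2, 96.2, 171.6]
orientation: [1.402, 1.071, -1.403]
ft_force: [-0.1, 0.0, -0.5]
width: 13.7
```

Run:
```python
from h import *
im=ctrl.get_image("scene")[:,:,::-1];cv2.imwrite("pics/scene8.png",im)
plan([615.4,96.25,181],sgn=-1)
crop(im,335,175,375,210,16,"pics/s8.png")
```

```text
t 8.68 pos [615.22  96.13 171.61] q6 1.973 F [-0.53 -0.46 -0.84] M [0.08  0.024 0.011] w 14.06
shift cm [-0.939  0.014 -0.016] turn [-0.      0.0001  0.0001] s -1
```

View pics/s8.png

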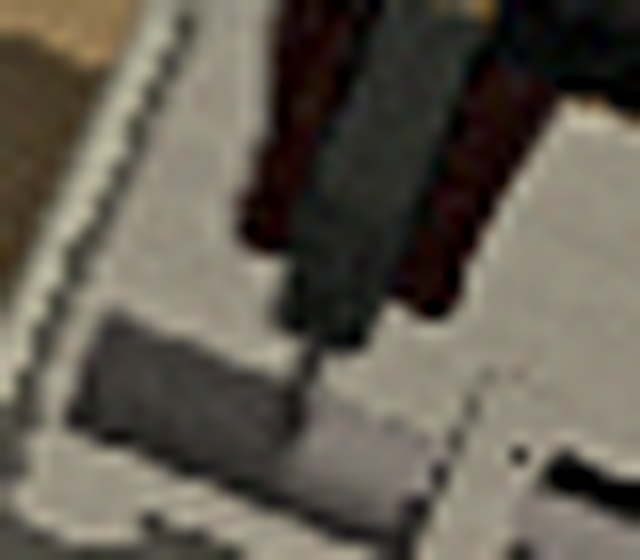

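Run:
```python
from h import *
im=cv2.imread("pics/scene8.png")
g=im.astype(int).sum(2)
for r in range(193,210):print(r,g[r,342:364])
crop(np.clip(im.astype(int)*2,0,255).astype(np.uint8),340,185,370,212,22,"pics/s8z.png")
p=np.array([615.22,96.13,171.6]);gx=np.array([.9648,-.263,0])
for k in(-12,0,12):print(k,P("scene",p+(.67+k)*gx-[0,0,68.5])[0],P("scene",p+(.67+k)*gx-[0,0,20.5])[0])
```

```text
193 [446 449 436 429 425 417 413 430 422 402 219  54  69  60  74  63 101  94
  20  48  22  98]
194 [296 414 464 448 436 436 410 423 431 338 145  54  53  57 108  82 134 436
 280  47   5 309]
195 [158 226 331 433 463 455 433 428 440 375 220  55  89  61  71  47 296 443
 430 442 432 437]
196 [169 181 188 203 219 323 432 454 443 450 459 333 147  81  56  89 384 431
 410 430 429 418]
197 [173 183 177 173 176 176 215 346 435 468 476 295 109 317 334 424 431 429
 410 401 392 432]
198 [185 183 203 167 180 185 172 179 180 242 315 206 156 414 442 438 419 416
 414 412 410 416]
199 [170 176 196 173 173 187 175 186 189 174 147 103 279 349 430 436 430 415
 425 412 426 413]
200 [165 142 167 172 185 184 207 194 174 202 142  91 246 335 338 368 441 433
 429 407 417 430]
201 [147 137 148 143 179 165 174 191 192 157 136  79 274 353 360 342 375 318
 373 439 438 358]
202 [ 70 112 119 123 152 155 168 165 187 183 129 188 350 379 363 374 362 353
 355 331 390 224]
203 [441 307 147  98 106 143 137 151 162 155 183 261 338 341 356 362 365 370
 363 370 366 316]
204 [437 446 415 283 117 109 121 129 151 162 190 249 299 318 331 346 354 355
 361 381 149 392]
205 [426 437 446 435 458 428 263 108  78 110 168 226 235 255 274 299 320 348
 356 369 223 443]
206 [435 440 455 440 446 426 455 425 281 135  94 128 177 214 238 237 274 299
 164 122 392 427]
207 [437 348 152 346 474 455 445 436 445 407 367 253 105 102 152 193 235 234
 134 167 446 432]
208 [461 380 197 192 194 184 370 461 454 440 457 444 395 227 114  95 103 118
 106 327 416 424]
209 [189 195 221 226 196 188 187 172 372 467 460 443 447 448 451 407 242 128
 114 441 432 421]
-12 [353.27907269 197.20043695] [357.42907735 185.28824212]
0 [351.60813028 201.23636724] [355.72899382 189.40560991]
12 [349.91417793 205.32004984] [354.0041695  193.57473135]
```

View pics/s8z.png

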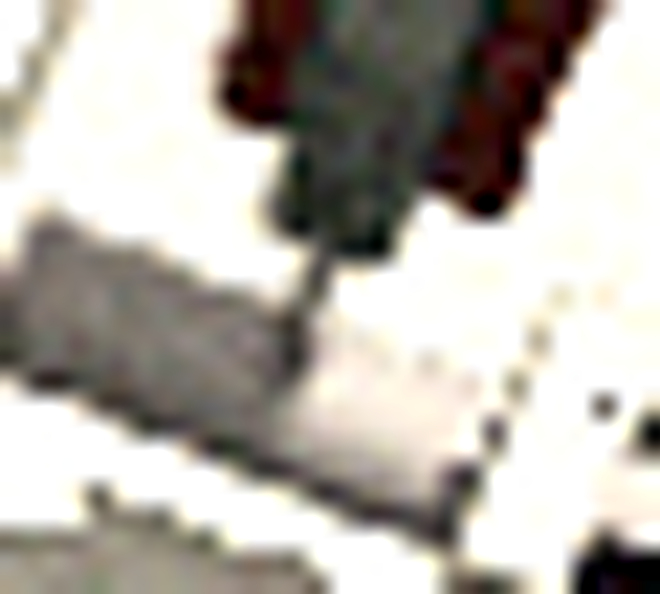

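Run:
```python
from h import *
gx=np.array([.9648,-.263,0]);p=np.array([613.9,96.5,216.3])+.67*gx
for k in(-19,0,19):
  for z in(13.5,3.5,-20.5,-31.5):print(k,z,P("scene",p+k*gx+[0,0,z])[0].round(1))
print("before grasp back-top edge etc")
print("tip TCP(fingertip)",P("scene",p-[0,0,14]))
```

```text
-19 13.5 [366.1 160.8]
-19 3.5 [365.1 163.7]
-19 -20.5 [362.8 170.5]
-19 -31.5 [361.7 173.5]
0 13.5 [363.4 167.4]
0 3.5 [362.4 170.3]
0 -20.5 [360.  177.1]
0 -31.5 [359.  180.1]
19 13.5 [360.5 174.3]
19 3.5 [359.6 177.1]
19 -20.5 [357.3 183.8]
19 -31.5 [356.2 186.8]
before grasp back-top edge etc
tip TCP(fingertip) [[360.65850831 175.26278389]]
```

Run:
```python
from h import *
gx=np.array([.9648,-.263,0]);p=np.array([490.3,-184.5,220.5])+.67*gx
u,v=P("scene",[488.5,-184.1,180])[0].astype(int)
def c(q): return ((q-[u-50,v-50]+.42)*6).round(0)
for k in(-19,-12,0,12,19):
  for z in(13.5,-20.5,-35.5,-68.5):print(k,z,c(P("scene",p+k*gx+[0,0,z])[0]))
im=cv2.imread("pics/s4.png");cv2.imwrite("pics/s4z.png",cv2.resize(np.clip(im[150:400,220:380].astype(int)*2,0,255).astype(np.uint8),None,fx=3,fy=3,interpolation=cv2.INTER_CUBIC)[:600])
```

```text
-19 13.5 [326. 181.]
-19 -20.5 [326. 244.]
-19 -35.5 [326. 271.]
-19 -68.5 [326. 328.]
-12 13.5 [317. 193.]
-12 -20.5 [318. 256.]
-12 -35.5 [318. 283.]
-12 -68.5 [318. 340.]
0 13.5 [303. 214.]
0 -20.5 [304. 277.]
0 -35.5 [304. 304.]
0 -68.5 [305. 360.]
12 13.5 [289. 235.]
12 -20.5 [290. 298.]
12 -35.5 [290. 325.]
12 -68.5 [291. 381.]
19 13.5 [280. 248.]
19 -20.5 [282. 310.]
19 -35.5 [282. 337.]
19 -68.5 [283. 394.]
```

View pics/s4z.png

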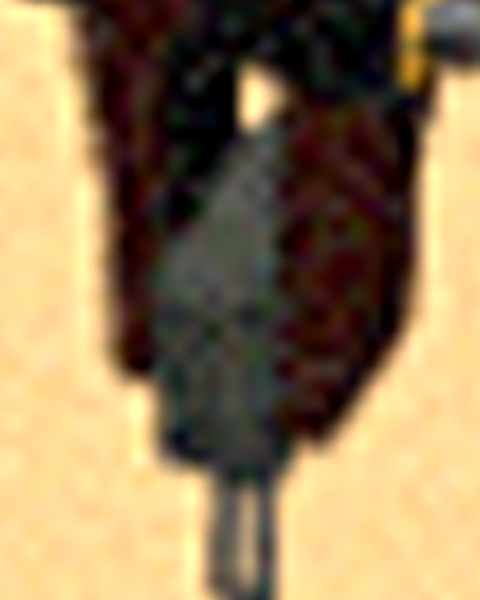

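Run:
```python
from h import *
gx=np.array([.9648,-.263,0]);H=np.array([616.0,96.0,100])
for k,z in((0,9),(3,8.5),(5,7.5),(7,5.7),(9,0),(7.5,-5)):print(k,z,P("scene",H+k*gx+[0,0,z])[0].round(1))
```

```text
0 9 [352.1 199.9]
3 8.5 [351.7 201. ]
5 7.5 [351.3 201.9]
7 5.7 [350.9 203. ]
9 0 [350.1 205.1]
7.5 -5 [349.9 205.7]
```

Call:
servo_tool(
  plan=[
    [[0.05,0,0,0,0,0,0.5],[0.1,0,0,0,0,0,0.5],[0.1,0,0,0,0,0,0.5]],
  ],
)

```text
t: 8.93
ee_pos: [615.2, 96.1, 170.6]
orientation: [1.402, 1.071, -1.403]
ft_force: [0.4, 1.0, -0.7]
width: 13.7
```

Call:
servo_tool(
  plan=[
    [[0.05,0,0,0,0,0,0.5],[0.1,0,0,0,0,0,0.5],[0.1,0,0,0,0,0,0.5]],
  ],
)

```text
t: 9.18
ee_pos: [615.2, 96.2, 169.6]
orientation: [1.402, 1.071, -1.403]
ft_force: [0.4, -0.1, -0.2]
width: 13.8
```

Run:
```python
from h import *
im=ctrl.get_image("scene")[:,:,::-1];cv2.imwrite("pics/scene9.png",im)
plan([615.4,96.25,181],sgn=-1)
g=im.astype(int).sum(2)
for r in range(197,208):print(r,g[r,342:364])
```

```text
t 9.23 pos [615.23  96.15 169.62] q6 1.973 F [ 0.16  0.41 -0.01] M [0.082 0.081 0.029] w 13.68
shift cm [-1.138  0.014 -0.014] turn [-0.      0.0001  0.0001] s -1
197 [178 188 188 188 159 171 228 338 438 474 492 301 105 221 158 283 417 419
 425 399 402 406]
198 [176 194 186 185 177 185 185 179 177 217 314 207 169 421 460 441 428 421
 405 410 414 417]
199 [170 184 203 185 182 181 178 180 185 176 170 131 237 333 440 445 424 419
 416 397 416 428]
200 [157 167 165 174 184 182 188 202 183 192 141 112 152 329 353 356 443 428
 442 425 426 437]
201 [128 138 151 154 170 176 175 183 189 160 120  99 272 369 350 346 379 323
 355 433 438 356]
202 [ 85 120 127 150 148 149 161 167 198 179 135 124 322 381 367 363 360 346
 350 338 396 233]
203 [425 307 144  91 123 137 146 149 152 161 185 272 360 349 362 349 357 364
 379 360 376 297]
204 [430 449 412 286 119  85 100 127 147 153 155 250 299 304 344 346 343 350
 373 387 147 383]
205 [424 418 445 447 456 419 281 130 106 149 180 227 248 261 283 298 318 364
 355 375 227 441]
206 [437 437 450 447 433 446 449 403 281 116  86 108 186 196 223 254 277 302
 164 114 388 425]
207 [435 335 169 342 461 455 437 442 443 404 367 257 106 105 147 198 227 255
 123 174 450 426]
```

Call:
servo_tool(
  plan=[
    [[0.05,0,0,0,0,0,0.5],[0.1,0,0,0,0,0,0.5],[0.15,0,0,0,0,0,0.5],[0.15,0,0,0,0,0,0.5]],
  ],
)

```text
t: 9.57
ee_pos: [615.2, 96.1, 168.1]
orientation: [1.402, 1.071, -1.403]
ft_force: [-0.6, 0.5, -0.7]
width: 13.8
```

Call:
servo_tool(
  plan=[
    [[0.05,0,0,0,0,0,0.5],[0.1,0,0,0,0,0,0.5],[0.1,0,0,0,0,0,0.5]],
  ],
)

```text
t: 9.82
ee_pos: [615.2, 96.1, 167.1]
orientation: [1.402, 1.071, -1.403]
ft_force: [0.4, 0.3, -1.5]
width: 13.8
```

Call:
servo_tool(
  plan=[
    [[0.05,0,0,0,0,0,0.5],[0.1,0,0,0,0,0,0.5],[0.1,0,0,0,0,0,0.5]],
  ],
)

```text
t: 10.07
ee_pos: [615.2, 96.1, 166.1]
orientation: [1.402, 1.071, -1.403]
ft_force: [-0.8, 0.5, -1.5]
width: 13.9
```

Call:
servo_tool(
  plan=[
    [[0.05,0,0,0,0,0,0.5],[0.1,0,0,0,0,0,0.5],[0.1,0,0,0,0,0,0.5]],
  ],
)

```text
t: 10.32
ee_pos: [615.2, 96.1, 165.1]
orientation: [1.402, 1.071, -1.403]
ft_force: [-0.3, -0.4, -1.0]
width: 13.5
```

Call:
servo_tool(
  plan=[
    [[0.05,0,0,0,0,0,0.5],[0.1,0,0,0,0,0,0.5],[0.1,0,0,0,0,0,0.5]],
  ],
)

```text
t: 10.57
ee_pos: [615.3, 96.1, 164.1]
orientation: [1.403, 1.071, -1.402]
ft_force: [0.1, 0.8, -0.3]
width: 13.4
```

Call:
servo_tool(
  plan=[
    [[0.05,0,0,0,0,0,0.5],[0.1,0,0,0,0,0,0.5],[0.1,0,0,0,0,0,0.5]],
  ],
)

```text
t: 10.82
ee_pos: [615.5, 96.1, 163.3]
orientation: [1.403, 1.071, -1.402]
ft_force: [0.3, 0.3, 0.0]
width: 14.1
```

Run:
```python
from h import *
im=ctrl.get_image("scene")[:,:,::-1];cv2.imwrite("pics/scene10.png",im)
plan([615.4,96.25,181],sgn=-1)
crop(np.clip(im.astype(int)*2,0,255).astype(np.uint8),335,180,375,212,18,"pics/s10z.png")
```

```text
t 10.87 pos [615.53  96.15 163.31] q6 1.973 F [ 1.22 -0.4  -0.22] M [ 0.013 -0.159 -0.03 ] w 13.85
shift cm [-1.769 -0.014 -0.007] turn [-0.0001 -0.0002 -0.0005] s -1
```

View pics/s10z.png

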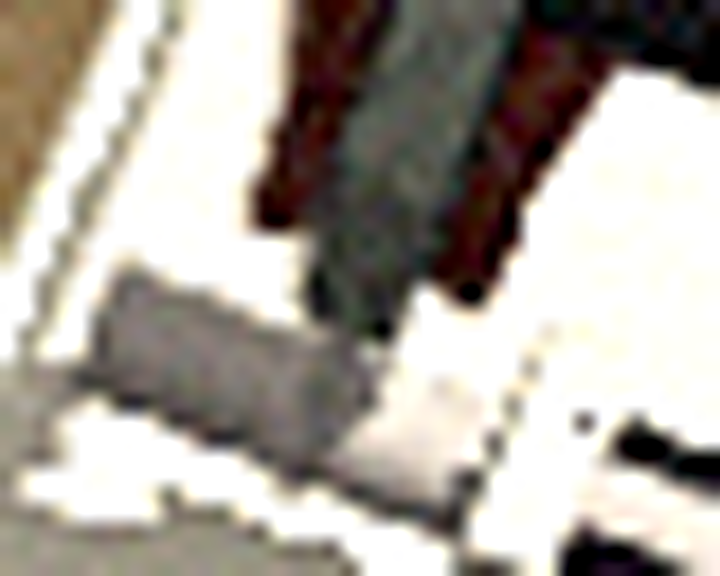

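Call:
servo_tool(
  plan=[
    [[0.05,0,0,0,0,0,0.5],[0.1,0,0,0,0,0,0.5],[0.1,0,0,0,0,0,0.5]],
  ],
)

```text
t: 11.12
ee_pos: [615.7, 96.1, 162.4]
orientation: [1.403, 1.071, -1.402]
ft_force: [2.8, -0.9, 1.5]
width: 13.6
```

Call:
servo_tool(
  plan=[
    [[0.05,0,0,0,0,0,0.5],[0.05,0,0,0,0,0,0.5],[0.05,0,0,0,0,0,0.5]],
  ],
)

```text
t: 11.37
ee_pos: [615.6, 96.2, 161.8]
orientation: [1.403, 1.071, -1.402]
ft_force: [2.5, 0.5, 1.6]
width: 13.5
```

Run:
```python
from h import *
plan([615.4,96.25,181],sgn=-1)
```

```text
t 11.37 pos [615.59  96.16 161.84] q6 1.973 F [2.49 0.51 1.62] M [-0.037 -0.406 -0.018] w 13.52
shift cm [-1.916 -0.019 -0.004] turn [-0.     -0.0003 -0.0007] s -1
```

Call:
servo_tool(
  plan=[
    [[0.05,0,0,0,0,0,0.5],[0.1,0,0,0,0,0,0.5],[0.1,0,0,0,0,0,0.5]],
  ],
)

```text
t: 11.62
ee_pos: [615.6, 96.1, 160.8]
orientation: [1.403, 1.071, -1.402]
ft_force: [2.6, 0.2, 1.8]
width: 13.8
```

Call:
servo_tool(
  plan=[
    [[0.05,0,0,0,0,0,0.5],[0.1,0,0,0,0,0,0.5],[0.1,0,0,0,0,0,0.5]],
  ],
)

```text
t: 11.87
ee_pos: [615.7, 96.2, 160.0]
orientation: [1.403, 1.071, -1.402]
ft_force: [1.8, -0.1, 3.5]
width: 14.0
```

Run:
```python
from h import *
plan([615.4,96.25,181],sgn=-1)
```

```text
t 11.87 pos [615.66  96.16 159.97] q6 1.973 F [ 1.77 -0.06  3.46] M [-0.147 -0.634 -0.016] w 13.96
shift cm [-2.103e+00 -2.600e-02 -2.000e-03] turn [-0.     -0.0003 -0.0009] s -1
```

Call:
servo_tool(
  plan=[
    [[0.05,0,0,0,0,0,0.5],[0.1,0,0,0,0,0,0.5],[0.1,0,0,0,0,0,0.5]],
  ],
)

```text
t: 12.12
ee_pos: [615.7, 96.2, 158.7]
orientation: [1.403, 1.071, -1.402]
ft_force: [4.1, -0.4, -0.5]
width: 13.9
```

Call:
servo_tool(
  plan=[
    [[0.05,0,0,0,0,0,0.5],[0.1,0,0,0,0,0,0.5],[0.1,0,0,0,0,0,0.5]],
  ],
)

```text
t: 12.37
ee_pos: [615.6, 96.0, 157.5]
orientation: [1.403, 1.071, -1.402]
ft_force: [4.3, -1.6, -0.5]
width: 14.3
```

Run:
```python
from h import *
plan([615.4,96.25,181],sgn=-1)
```

```text
t 12.37 pos [615.58  96.01 157.47] q6 1.973 F [ 4.25 -1.56 -0.53] M [-0.239 -1.229  0.013] w 14.29
shift cm [-2.353 -0.022 -0.019] turn [-0.      0.     -0.0006] s -1
```

Call:
servo_tool(
  plan=[
    [[0.05,0.02,0,0,0,0,0.5],[0.1,0.02,0,0,0,0,0.5],[0.1,0.02,0,0,0,0,0.5]],
  ],
)

```text
t: 12.62
ee_pos: [615.7, 96.0, 156.7]
orientation: [1.403, 1.071, -1.402]
ft_force: [5.4, -1.0, 1.6]
width: 13.8
```

Call:
servo_tool(
  plan=[
    [[0.05,0,0,0,0,0,0.5],[0.1,0,0,0,0,0,0.5],[0.1,0,0,0,0,0,0.5]],
  ],
)

```text
t: 12.87
ee_pos: [615.9, 96.1, 156.1]
orientation: [1.403, 1.071, -1.402]
ft_force: [5.3, -1.2, 5.1]
width: 14.0
```

Run:
```python
from h import *
plan([615.4,96.25,181],sgn=-1)
im=ctrl.get_image("scene")[:,:,::-1];cv2.imwrite("pics/scene11.png",im)
crop(np.clip(im.astype(int)*2,0,255).astype(np.uint8),335,180,375,212,18,"pics/s11z.png")
```

```text
t 12.87 pos [615.87  96.09 156.11] q6 1.973 F [ 5.31 -1.24  5.12] M [-0.282 -1.025 -0.041] w 14.01
shift cm [-2.489 -0.048 -0.003] turn [-0.0001 -0.0003 -0.0009] s -1
```

View pics/s11z.png

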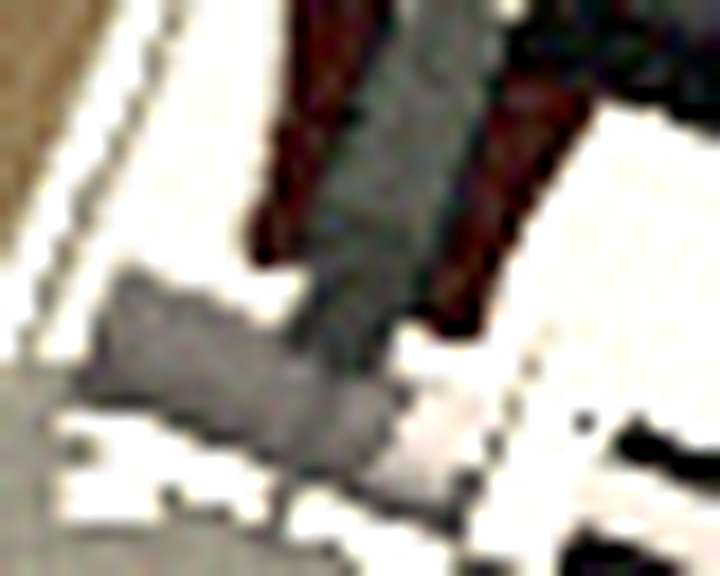

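Call:
servo_tool(
  plan=[
    [[0.05,0.02,0,0,0,0,0.5],[0.1,0.02,0,0,0,0,0.5],[0.1,0.02,0,0,0,0,0.5]],
  ],
)

```text
t: 13.17
ee_pos: [616.2, 96.1, 155.1]
orientation: [1.403, 1.071, -1.401]
ft_force: [5.6, -2.0, 3.5]
width: 14.0
```

Call:
servo_tool(
  plan=[
    [[0.05,0,0,0,0,0,0.5],[0.1,0,0,0,0,0,0.5],[0.1,0,0,0,0,0,0.5]],
  ],
)

```text
t: 13.42
ee_pos: [616.3, 96.1, 153.8]
orientation: [1.403, 1.07, -1.401]
ft_force: [6.6, -2.2, 0.2]
width: 13.9
```

Run:
```python
from h import *
plan([615.4,96.25,181],sgn=-1)
```

```text
t 13.42 pos [616.25  96.08 153.84] q6 1.973 F [ 6.58 -2.17  0.24] M [-0.282 -1.396  0.043] w 13.89
shift cm [-2.716 -0.083  0.005] turn [ 0.0001 -0.0004 -0.0014] s -1
```

Call:
servo_tool(
  plan=[
    [[0.05,0.05,0,0,0,0,0.5],[0.1,0.05,0,0,0,0,0.5],[0.1,0.05,0,0,0,0,0.5]],
  ],
)

```text
t: 13.67
ee_pos: [616.5, 95.9, 152.5]
orientation: [1.403, 1.071, -1.402]
ft_force: [6.5, -1.6, -2.3]
width: 13.6
```

Call:
servo_tool(
  plan=[
    [[0.05,0,0,0,0,0,0.5],[0.1,0,0,0,0,0,0.5],[0.1,0,0,0,0,0,0.5]],
  ],
)

```text
t: 13.92
ee_pos: [616.3, 95.9, 151.2]
orientation: [1.403, 1.071, -1.402]
ft_force: [7.4, -0.8, -2.5]
width: 14.2
```

Run:
```python
from h import *
plan([615.4,96.25,181],sgn=-1)
```

```text
t 13.92 pos [616.31  95.88 151.24] q6 1.972 F [ 7.4  -0.84 -2.45] M [-0.232 -1.37   0.002] w 14.21
shift cm [-2.976 -0.096 -0.012] turn [-0.     -0.0001 -0.0004] s -1
```

Call:
servo_tool(
  plan=[
    [[0.05,0.05,0,0,0,0,0.5],[0.1,0.07,0,0,0,0,0.5],[0.1,0.07,0,0,0,0,0.5]],
  ],
)

```text
t: 14.17
ee_pos: [616.3, 95.7, 149.9]
orientation: [1.402, 1.072, -1.404]
ft_force: [5.6, -0.6, -2.8]
width: 14.0
```

Call:
servo_tool(
  plan=[
    [[0.05,0,0,0,0,0,0.5],[0.1,0,0,0,0,0,0.5],[0.1,0,0,0,0,0,0.5]],
  ],
)

```text
t: 14.42
ee_pos: [616.4, 95.7, 149.3]
orientation: [1.402, 1.072, -1.403]
ft_force: [4.9, -1.2, -2.1]
width: 14.2
```

Call:
servo_tool(
  plan=[
    [[0.05,0,0,0,0,0,0.5],[0.1,0,0,0,0,0,0.5],[0.1,0,0,0,0,0,0.5]],
  ],
)

```text
t: 14.67
ee_pos: [616.6, 95.8, 148.5]
orientation: [1.402, 1.072, -1.403]
ft_force: [3.7, -1.2, -0.3]
width: 14.0
```

Run:
```python
from h import *
plan([615.4,96.25,181],sgn=-1)
```

```text
t 14.67 pos [616.58  95.78 148.52] q6 1.972 F [ 3.71 -1.23 -0.25] M [-0.083 -0.8    0.062] w 13.98
shift cm [-3.248 -0.128 -0.014] turn [-0.      0.0001  0.0005] s -1
```

Call:
servo_tool(
  plan=[
    [[0.05,0,0,0,0,0,0.5],[0.1,0,0,0,0,0,0.5],[0.1,0,0,0,0,0,0.5]],
  ],
)

```text
t: 14.92
ee_pos: [616.3, 95.8, 147.3]
orientation: [1.402, 1.072, -1.404]
ft_force: [3.4, -0.1, -1.7]
width: 14.0
```

Call:
servo_tool(
  plan=[
    [[0.05,0,0,0,0,0,0.5],[0.1,0,0,0,0,0,0.5],[0.1,0,0,0,0,0,0.5]],
  ],
)

```text
t: 15.17
ee_pos: [616.0, 95.7, 146.2]
orientation: [1.401, 1.072, -1.404]
ft_force: [0.7, -0.7, -1.3]
width: 13.8
```

Call:
servo_tool(
  plan=[
    [[0.05,0,0,0,0,0,0.5],[0.1,0,0,0,0,0,0.5],[0.1,0,0,0,0,0,0.5]],
  ],
)

```text
t: 15.42
ee_pos: [616.2, 95.8, 145.4]
orientation: [1.402, 1.072, -1.404]
ft_force: [0.2, -0.4, -0.4]
width: 13.9
```

Run:
```python
from h import *
plan([615.4,96.25,181],sgn=-1)
```

```text
t 15.42 pos [616.17  95.77 145.37] q6 1.972 F [ 0.22 -0.41 -0.36] M [ 0.041 -0.015 -0.045] w 13.93
shift cm [-3.563 -0.092 -0.025] turn [-0.0001  0.0004  0.0014] s -1
```

Moment and forces went to zero, which fits the bow having snapped shut. Now I'll seat the coil gently.

Call:
servo_tool(
  plan=[
    [[0.03,0,0,0,0,0,0.5],[0.05,0,0,0,0,0,0.5],[0.05,0,0,0,0,0,0.5]],
  ],
)

```text
t: 15.67
ee_pos: [616.6, 95.7, 145.1]
orientation: [1.402, 1.072, -1.403]
ft_force: [-0.5, 0.2, -0.8]
width: 13.9
```

Call:
servo_tool(
  plan=[
    [[0.03,0,0,0,0,0,0.5],[0.05,0,0,0,0,0,0.5],[0.05,0,0,0,0,0,0.5]],
  ],
)

```text
t: 15.92
ee_pos: [616.8, 95.7, 144.6]
orientation: [1.402, 1.071, -1.403]
ft_force: [1.3, 0.3, -1.0]
width: 14.1
```

Run:
```python
from h import *
plan([615.4,96.25,181],sgn=-1)
```

```text
t 15.92 pos [616.78  95.73 144.65] q6 1.972 F [ 1.32  0.34 -1.04] M [0.037 0.042 0.015] w 14.1
shift cm [-3.635 -0.147 -0.014] turn [-0.      0.      0.0001] s -1
```

Call:
servo_tool(
  plan=[
    [[0.03,0,0,0,0,0,0.5],[0.05,0,0,0,0,0,0.5],[0.05,0,0,0,0,0,0.5]],
  ],
)

```text
t: 16.17
ee_pos: [616.8, 95.7, 144.1]
orientation: [1.402, 1.071, -1.403]
ft_force: [-0.7, -0.2, -0.3]
width: 14.0
```

Call:
servo_tool(
  plan=[
    [[0.03,0,0,0,0,0,0.5],[0.05,0,0,0,0,0,0.5],[0.05,0,0,0,0,0,0.5]],
  ],
)

```text
t: 16.42
ee_pos: [616.8, 95.7, 143.6]
orientation: [1.403, 1.071, -1.403]
ft_force: [0.4, -0.6, -0.9]
width: 13.7
```

Call:
servo_tool(
  plan=[
    [[0.03,0,0,0,0,0,0.5],[0.05,0,0,0,0,0,0.5],[0.05,0,0,0,0,0,0.5]],
  ],
)

```text
t: 16.67
ee_pos: [616.9, 95.7, 143.4]
orientation: [1.403, 1.071, -1.402]
ft_force: [-0.5, 0.8, 1.5]
width: 13.6
```

Call:
servo_tool(
  plan=[
    [[0.03,0,0,0,0,0,0.5],[0.05,0,0,0,0,0,0.5],[0.05,0,0,0,0,0,0.5]],
  ],
)

```text
t: 16.92
ee_pos: [616.9, 95.8, 143.1]
orientation: [1.403, 1.071, -1.402]
ft_force: [-1.6, -0.1, 4.2]
width: 14.1
```

Run:
```python
from h import *
plan([615.4,96.25,181],sgn=-1)
im=ctrl.get_image("scene")[:,:,::-1];cv2.imwrite("pics/scene12.png",im)
crop(np.clip(im.astype(int)*2,0,255).astype(np.uint8),335,180,375,212,18,"pics/s12z.png")
```

```text
t 16.92 pos [616.92  95.76 143.09] q6 1.972 F [-1.62 -0.09  4.2 ] M [0.037 0.369 0.005] w 14.12
shift cm [-3.791 -0.158 -0.007] turn [-0.0001 -0.0002 -0.0003] s -1
```

View pics/s12z.png

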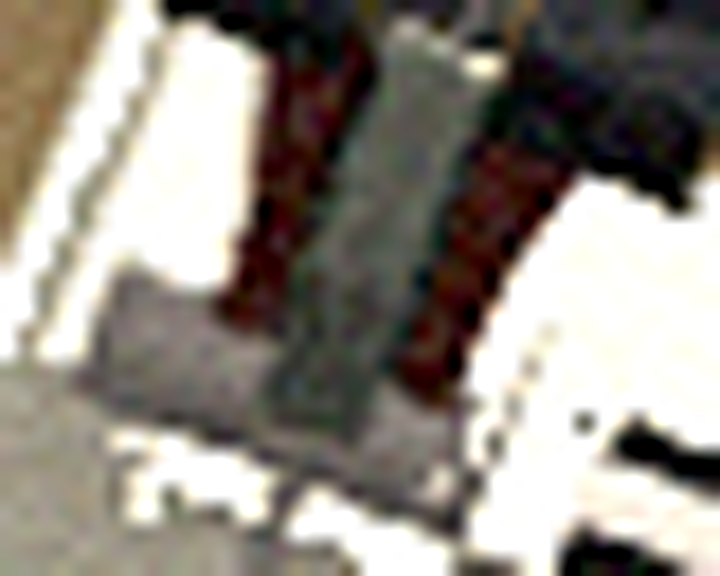

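Call:
servo_tool(
  plan=[
    [[0.03,0,0,0,0,0,0.5],[0.05,0,0,0,0,0,0.5],[0.05,0,0,0,0,0,0.5]],
  ],
)

```text
t: 17.22
ee_pos: [617.0, 95.9, 142.8]
orientation: [1.403, 1.071, -1.402]
ft_force: [-2.4, -1.0, 7.6]
width: 13.8
```

Call:
servo_tool(
  plan=[
    [[0.03,0,0,0,0,0,0.5],[0.05,0,0,0,0,0,0.5],[0.05,0,0,0,0,0,0.5]],
  ],
)

```text
t: 17.47
ee_pos: [617.0, 95.9, 142.7]
orientation: [1.403, 1.071, -1.402]
ft_force: [-2.9, -0.2, 10.6]
width: 13.6
```

Call:
servo_tool(
  plan=[
    [[-0.1,0,0,0,0,0,0.5],[-0.1,0,0,0,0,0,1.5],[-0.1,0,0,0,0,0,2],[-0.1,0,0,0,0,0,3],[-0.1,0,0,0,0,0,4],[-0.1,0,0,0,0,0,4],[-0.1,0,0,0,0,0,4],[-0.1,0,0,0,0,0,4]],
  ],
)

```text
t: 18.13
ee_pos: [616.8, 95.7, 142.6]
orientation: [1.403, 1.071, -1.403]
ft_force: [0.3, 0.4, -0.8]
width: 40.0
```

Call:
servo_tool(
  plan=[
    [[-1,0,0,0,0,0,4],[-2.5,0,0,0,0,0,4],[-5,0,0,0,0,0,4],[-8,0,0,0,0,0,4],[-11,0,0,0,0,0,4],[-14,0,0,0,0,0,4],[-14,0,0,0,0,0,4],[-14,0,0,0,0,0,4]],
  ],
)

```text
t: 18.8
ee_pos: [617.9, 95.9, 285.7]
orientation: [1.406, 1.069, -1.398]
ft_force: [0.5, 0.5, -0.4]
width: 39.9
```

Call:
servo_tool(
  plan=[
    [[0,0,12,0,0,0,4],[0,0,20,0,0,0,4],[0,0,20,0,0,0,4],[0,0,20,0,0,0,4],[0,0,20,0,0,0,4],[0,0,20,0,0,0,4],[0,0,20,0,0,0,4],[0,0,20,0,0,0,4]],
  ],
)

```text
t: 19.47
ee_pos: [563.8, -97.0, 281.9]
orientation: [1.403, 1.072, -1.404]
ft_force: [1.2, -0.5, -0.2]
width: 40.1
```

Run:
```python
from h import *
plan([615.4,96.25,181],sgn=-1)
for n in("scene","top"):
    im=ctrl.get_image(n)[:,:,::-1];cv2.imwrite(f"pics/{n}13.png",im)
    u,v=P(n,[616,97,120])[0].astype(int);crop(np.clip(im.astype(int)*1.7,0,255).astype(np.uint8),u-25,v-28,u+25,v+22,8,f"pics/{n}13c.png")
a=[cv2.imread(f"pics/{n}13c.png") for n in("scene","top")];cv2.imwrite("pics/p13.png",np.hstack(a))
cv2.imwrite("pics/scene13b.png",cv2.resize(cv2.imread("pics/scene13.png"),None,fx=1.5,fy=1.5))
```

```text
t 19.47 pos [563.79 -97.01 281.92] q6 1.646 F [ 1.22 -0.51 -0.23] M [ 0.066  0.035 -0.002] w 40.06
shift cm [ 10.097  -0.105 -20.   ] turn [-0.0008 -0.0003  0.0015] s -1
```

View pics/p13.png

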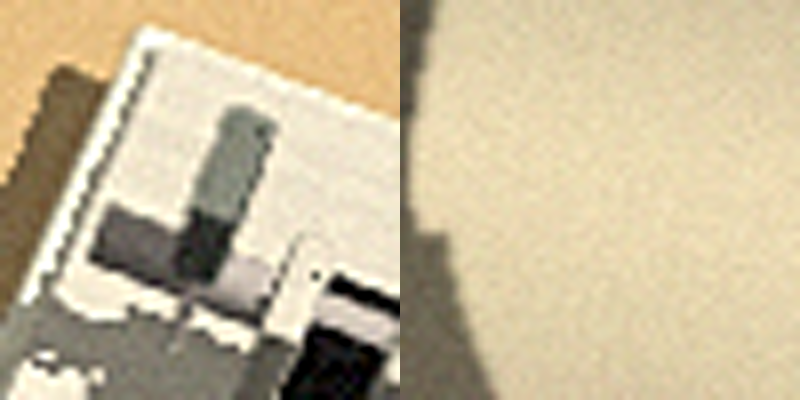

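View pics/scene13b.png

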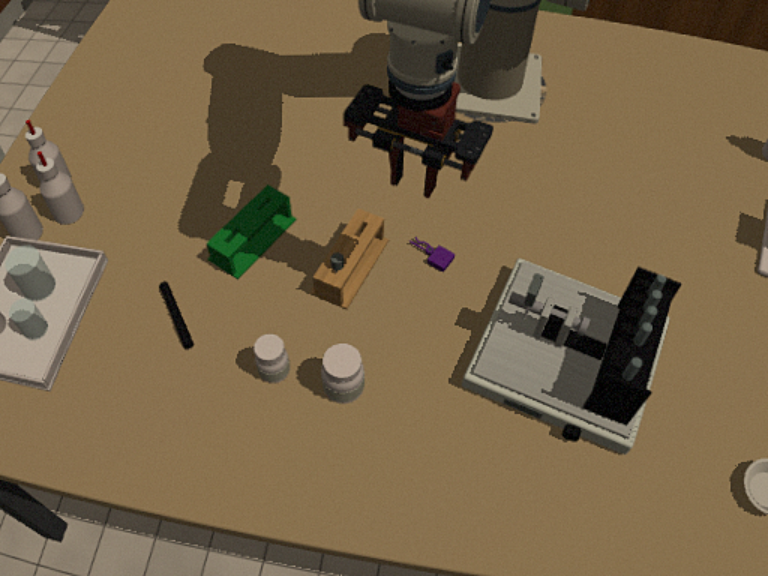

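The cotter stands upright on the bar (crop (225,190)) and nothing else has moved. I'll clear the top camera's view and check the height.

Call:
servo_tool(
  plan=[
    [[0,-15,22,0,0,0,4],[0,-15,22,0,0,0,4],[0,-15,22,0,0,0,4],[0,-15,22,0,0,0,4],[0,-15,22,0,0,0,4],[0,-15,22,0,0,0,4],[0,-15,22,0,0,0,4],[0,-15,22,0,0,0,4]],
  ],
)

```text
t: 20.23
ee_pos: [360.0, -270.8, 282.7]
orientation: [1.403, 1.07, -1.404]
ft_force: [0.1, 0.5, -0.8]
width: 39.9
```

Run:
```python
from h import *
for n in("scene","top"):
    im=ctrl.get_image(n)[:,:,::-1];cv2.imwrite(f"pics/{n}14.png",im)
    u,v=P(n,[616,97,130])[0].astype(int);print(n,u,v);crop(np.clip(im.astype(int)*1.7,0,255).astype(np.uint8),u-20,v-20,u+20,v+20,10,f"pics/{n}14c.png")
    gx=np.array([.9648,-.263,0]);gy=np.array([.263,.9648,0])
    for h in(58,):
        q=[np.array([616.2,96.4,100+h])+a*19*gx+b*7*gy for a,b in((1,1),(1,-1),(-1,-1),(-1,1))]
        print(h,((P(n,q)-[u-20,v-20]+.45)*10).round(0).tolist())
a=[cv2.imread(f"pics/{n}14c.png") for n in("scene","top")];cv2.imwrite("pics/p14.png",np.hstack(a))
```

```text
scene 354 194
58 [[233.0, 221.0], [172.0, 197.0], [227.0, 66.0], [287.0, 89.0]]
top 132 205
58 [[156.0, 76.0], [231.0, 95.0], [172.0, 300.0], [97.0, 282.0]]
```

View pics/p14.png

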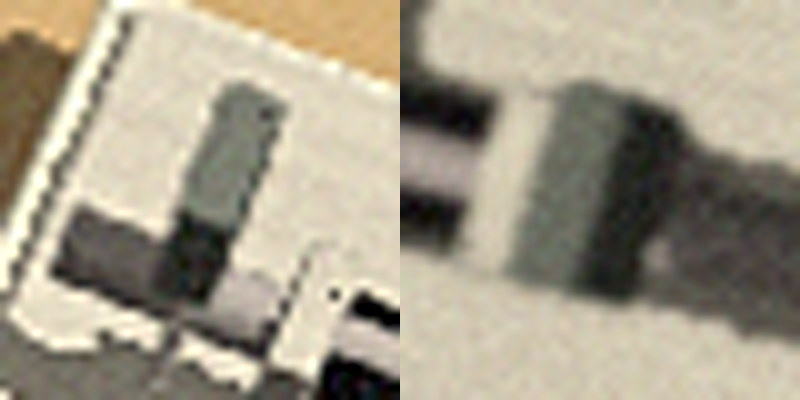

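Run:
```python
from h import *
print(ctrl.get_obs()["t"],ctrl.get_obs()["width"]);print(ctrl.close_job())
```

```text
20.3333 40.16569128434221
the job is handed in; nothing more can be done
None
```

The spring cotter is through the locking pin's cross hole, seated and released. I handed the job in at about 20 s and got no verdict back.

**What I did:**
- I drew the cotter straight up out of the wooden stand.
- I lined its leg up with the hole visible in the bar and lowered it in about 1 mm steps.
- I pushed until the bow passed over the bar, which took about 3 to 5 N of downward push and up to about 7 N sideways.
- I seated the coil at about 11 N, let go and backed the arm away.

**Last checks:**
- **Bow:** after the snap the force and moment fell back to about zero. The bow angle itself could not be seen.
- **Seating:** the coil met firm resistance with the tool at about 143 mm. I had worked out 144.5 mm for home, and the difference is within my measuring error.
- **Position:** both cameras show the grip upright. Its top matches the home position within about 1 pixel in the scene view and 1 to 2 pixels in the top view.
- **Other items:** in the last scene picture the plain pin, jars and marker look unmoved. I only judged that by eye.

**What disagreed:**
- The scene camera read about 2 mm too far in +y compared with the top camera and the arm. I aligned using relative positions instead.
- While lowering I was unsure which wire was the leg and which was the bow. The force pattern and later pictures fit the leg in the hole and the bow on the +x side.

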